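# Swap the broken brush in the spring-lidded brush box

## Robot

A 6-joint arm with a two-finger parallel gripper is mounted at the origin on the work surface. World frame = base frame: x ahead of the robot, y to its left, z up, the work surface at z = 0. Lengths are in m, angles in rad, forces in N, time in s.
With the tool pointing down it reaches from about 0.225 to 0.875 m from the base axis. Payload 3.4 kg.
Tool frame: the origin (TCP) lies at the very end of the fingers, on their centre line; the grasp point (between the pads) lies manip.pinch_z behind it (manip.pinch_z is the distance from the TCP to the grasp point, in m); z points along the fingers, y is the direction in which the jaws open and shut (so a half turn about z gives the same grasp; the last joint's range is limited). The gripper opens to 85 mm and grips with 20 to 120 N. Pads are 22 mm wide; open, the fingers measure 114 mm over their backs; the gripper's body (76 mm by 85 mm) begins 54 mm behind the grasp point. The pads swing forward as they close: fully open they stand 13 mm farther back than shut.
Start: joints at [-1.229, 0.276, 1.505, -0, 1.361, -0.121], TCP at [0.257, -0.515, 0.192] pointing down, gripper open.
Joint ranges: [-2.89, 2.89], [-0.75, 2.08], [0.22, 2.7], [-1.18, 4.32], [0.11, 2.71], [-2.7, 2.7]. Speed limits (rad/s): [2.57, 2.57, 3.14, 3.14, 3.14, 3.14].

## Interface

Orientations are given as a unit quaternion [w, x, y, z].
In Python, from rig import manip, imaging, workorder gives the robot as it stands.
- The arm moves only by the tool apply_moves, never from a script. Its argument "moves" is one flat list of numbers, 7 for each row, row after row: the finger opening in m, from 0 to 0.0854, then the shift along the tool's x, y, z in m, then the turn, a rotation vector about the tool's x, y, z in rad. In form: [jaw, tx, ty, tz, rx, ry, rz, jaw, tx, ty, tz, rx, ry, rz, ...]. A call has exactly 8 rows; each row shifts and turns the pose as measured when the row begins, along the tool's axes as they then stand; what a row does not reach is not made up. A row lasts 1/12 s, in which the tool goes at most 41.7 mm and 7.16 degrees, less where a joint would pass 70% of its speed; a pose out of reach is approached as far as the arm can. A call with a gripper value outside its range is refused whole. The fingers move at their own pace and stop on an object; "newtons" is the grip in N (left out, the last holds). Time passes only in rows, so rows that do not move let the fingers close, or fill a call up. It gives the time, the measured TCP pose, the force and the opening at its end, in the units of the state.
- manip.get_state(): the state, without advancing time (a new reading comes with each control period).
- imaging.get_image(name): name is "scene" or "top" or "wrist"; returns a dict with "image" (400x640x3 uint8, red, green, blue), "range_z" (400x640 float32, m along the optical axis (not along the pixel's ray), 0 where there is no reading), "fx", "fy", "cx", "cy" (pixels), "R" (3x3) and "t" (3): a world point X has camera coordinates R X + t. Camera axes: x right, y down, z forward; pixel columns grow to the right and rows downward; lengths in m; the calibration is good to about 2 mm. A picture is of the moment at which its call begins.
- workorder.sign_off(): hands the job in, once; it reports no verdict.
The state is a dict: "clock": time; "qpos": joint angles; "qd": joint speeds; "effort": joint torques, N m; "position": TCP position; "ee_rot": TCP orientation; "contact_force": force on the tool from outside, world axes, zero at the start; "moment": the same for the moment, N m; "width": finger opening in m.
Only numpy, scipy, OpenCV 4.12 (cv2) and the standard library are available. Lean on these libraries where they do the work, as an engineer would, in place of code of your own. Each camera call takes 0.05 s, during which the arm holds its last target.

## Task

Open the wooden brush box by pressing its button catch, and keep the hand against the spring lid so that it comes round to its stop without banging open. Then take the broken, worn-down short brush out of the box and put it in the grey side bin, and put the whole brush from the upturned basin in its place, seated bristles down in the empty lane. Leave the other brush in the box and the things round about where they are, and leave the lid standing open.

Things in the scene. Friction and masses are not known exactly. Their poses are not given: they have to be found in the camera images.
- box: Fixed wooden brush box, 190 mm (x) by 242 mm (y) by 80 mm high, walls 6 mm. Origin at table level on the line of its middle divider: the box reaches from y = -117 to y = +125 mm. z up. The spring lid is hinged along the whole +y side; the button catch stands outside the middle of the -y side.
- box_in (a point): Point on the box's inner floor, 6 mm above the table, above the box's origin; axes as the box's. A low divider, 4 mm thick and 24 mm high, runs along x through this point and parts two brush lanes, 178 mm long (x): one from y = -111 to -2 mm, the other from y = +2 to +96 mm; the brushes lie about 46 mm either side of it. A like divider at y = +98 mm parts off a narrow tray by the hinge.
- lid_hinge (a point): Middle of the lid's hinge line on the box's +y edge, 80 mm above the table; axes as the box's, does not move with the lid. The lid is a wooden board, 190 mm (x) by 242 mm by 8 mm, lying from the hinge to the box's -y edge, its underside level with this point when shut; a thin panel makes the middle of its top look 1 mm higher.
- lid_edge (a point): Middle of the lid's free edge (half-way through its thickness), 242 mm from the hinge; moves with the lid.
- lid (a joint): Lid angle in rad: 0 shut and latched, 1.65 fully open at its stop (just past upright, leaning out to the box's +y side). As soon as the catch lets go its spring throws it open in under half a second, banging if nothing is in its way. It pushes on a hand near its free edge with about 1 N, less and less as it opens; open, it stays at its stop.
- catch_top (a point): Centre of the top of the steel push button (30 mm diameter) on a dark 60 x 48 mm housing against the box's -y wall: 103 mm above the table, 15 mm above the lid's top face, 9 mm above its housing, 25 mm outside the lid's free edge. Pressed straight down; the point moves with the button.
- catch (a joint): Button travel in m: 0 up, 0.006 fully down; about 1.5 N to start it and 5 N to push it home. The small steel bolt that holds down the lid's free edge has let go by 0.0045; once the lid has risen 10 mm the bolt no longer catches it.
- worn_brush_mid (a point): The reject: a wooden shoe brush, one end broken off, bristles worn to stubs, 92 mm long (x), 54 mm wide (y), 64 mm high, bristles down, 70 to 140 g. Point at its middle, half-way up (32 mm above its foot). Its back lies 26 mm above the foot; on it stands the grip, a centred ridge 60 mm long (x), 24 mm wide (y), 38 mm high. It lies in either lane of the box, within 6 degrees of the box's x.
- kept_brush_mid (a point): A whole shoe brush in the other lane of the box, same shape as the one on the basin; it stays there. The point is at its middle, half-way up.
- new_brush_mid (a point): A whole wooden shoe brush, 140 mm long (x), both ends rounded, 54 mm wide (y), 70 mm high, 120 to 240 g, lying bristles down on the upturned basin. The point is at its middle, half-way up (35 mm above its foot). Its broad back lies 32 mm above the foot; on it stands the grip, a ridge 70 mm long (x), 24 mm wide (y) and 38 mm high, centred.
- bin_in (a point): Side bin: grey open tub, 170 mm (x) by 130 mm (y) by 60 mm high, walls 4 mm, fixed. The point is the centre of its inner floor, 4 to 5 mm above the table.
- basin: Green enamel basin standing upside down, fixed; 100 mm high, 316 mm across the rim on the table, flat top 250 mm across. Origin at table level in its centre.
- tin: Bystander: round tin, 75 mm diameter, 26 mm high, on the basin beside the brush. Origin under its centre.
- last: Bystander: steel shoe last on a foot, 210 mm long, 104 mm high. Origin under its centre.
- horn: Bystander: beige plastic shoe horn, 150 mm long, lying on the table near the robot. Origin under its centre.
- jar: Bystander: glass jar, 60 mm diameter, 70 mm high. Origin under its centre.
- mug: Bystander: white mug, 84 mm diameter, 85 mm high. Origin under its centre.
- polish_can: Bystander: steel can, 52 mm diameter, 150 mm high. Origin under its centre.
Things that resemble listed ones, but are neither listed nor needed, are in the scene too. Leave any pink or turquoise look-alike of the part that bears new_brush_mid alone.

How it is judged:
By the outcome, as a careful person would: the job done as asked, in the order asked, and still so for the second after the job is handed in, with the robot touching nothing.
It also fails if it takes over 67 s, if anything falls off the work surface, if the arm or the gripper's body presses on something with over 40 N, if the wrist force passes 120 N, or if a joint passes its speed limit or range.

## Working session

There is one attempt and no reset: what is moved stays moved. The work goes in short steps, Python scripts to look and compute and a tool call to move; the robot and the scene stay as the last step left them, time stands still between calls to the robot, and variables do not carry over. Pictures are saved under pics/ and viewed, and the job is handed in when it is done.

Besides the shell and the picture viewer there is one more tool, called after ">>>" as name(argument=value, ...), one argument or row to a line, values as JSON. apply_moves: Moves the arm, as the interface text tells. Its arguments: {"type":"object","properties":{"moves":{"type":"array"},"newtons":{"type":"number"}},"required":["moves"]}

```bash
ls; mkdir -p pics; python3 - <<'E'
from rig import manip, imaging
import cv2
s=manip.get_state(); print(s, manip.pinch_z)
for n in ["scene","top","wrist"]:
    d=imaging.get_image(n); cv2.imwrite(f"pics/{n}0.png",d["image"][:,:,::-1]); print(n,d["fx"],d["cx"],d["cy"],d["R"],d["t"])
    import numpy as np; np.savez(f"pics/{n}0.npz",**d)
E
```

```text
pics
{'clock': 0.0, 'qpos': array([-1.22905075e+00,  2.76637178e-01,  1.50615537e+00, -1.76898310e-05,
        1.36070916e+00, -1.20979868e-01]), 'qd': array([ 4.46536599e-04,  6.85589563e-05, -6.71068282e-04,  5.44246132e-05,
        1.51775235e-03,  5.62575707e-04]), 'effort': array([ 9.14729071e-06, -4.16765249e+01, -2.45805269e+01,  5.46781155e-05,
        1.08846888e-02,  2.17872577e-05]), 'position': array([ 0.25646521, -0.51394966,  0.19120688]), 'ee_rot': array([-9.47765813e-04,  9.73353953e-01,  2.29305846e-01, -1.13745708e-04]), 'contact_force': array([-0.25980918,  0.29798339,  0.56710934]), 'moment': array([0.02418392, 0.04282576, 0.05061838]), 'width': 0.08564458927490017} 0.0187
scene 439.5156553445437 327.0903018800542 204.94718866760877 [[ 0.83817545  0.54509801  0.01816787]
 [ 0.4100172  -0.60780143 -0.68004655]
 [-0.35964956  0.57744747 -0.7329438 ]] [-0.3710786  -0.17684115  1.60683327]
top 432.0201943528889 317.4826683129086 194.11589457073077 [[-0.02444827 -0.99966737 -0.00821222]
 [-0.9970721   0.02497852 -0.07227236]
 [ 0.07245345  0.00642124 -0.99735112]] [-0.08155488  0.50600333  1.52855062]
wrist 353.3041534574743 320.57921275446176 198.53775376454618 [[ 4.47024458e-01 -8.94521288e-01 -8.94031851e-04]
 [-8.45330796e-01 -4.22768644e-01  3.26622901e-01]
 [-2.92549106e-01 -1.45252672e-01 -9.45154316e-01]] [-0.57398047 -0.04289606  0.38069202]
```

View pics/scene0.png

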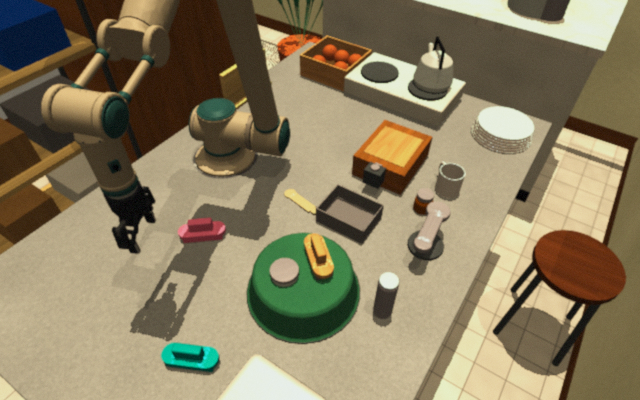

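View pics/top0.png

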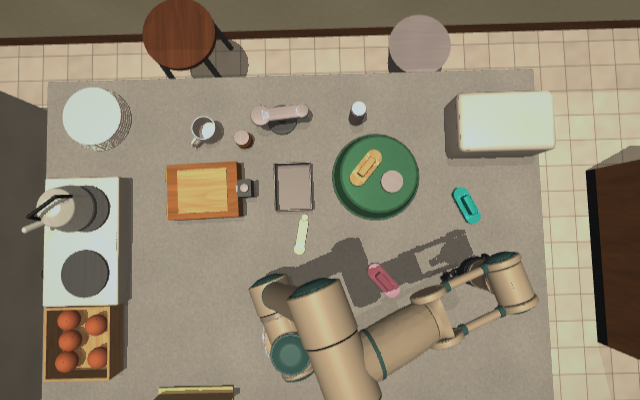

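View pics/wrist0.png

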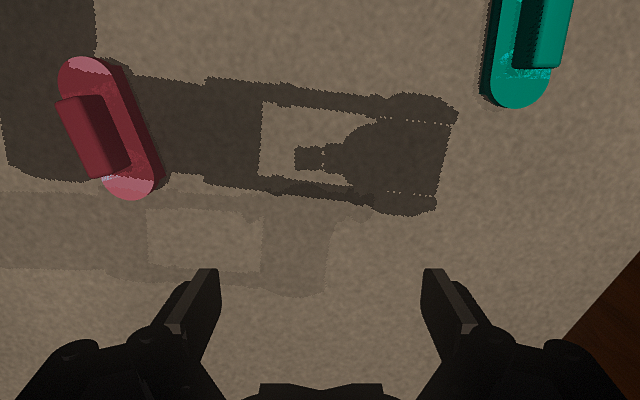

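The top view shows the box at about (204,190) with its catch to the right at (247,188), the bin at (294,187), the basin at (376,176) with the brush at (366,167) and tin at (392,181). World -y is image right.

```bash
cat > h.py <<'E'
import numpy as np, cv2
def load(n): return dict(np.load(f"pics/{n}.npz"))
def grab(n,name):
    from rig import imaging
    d=imaging.get_image(n); cv2.imwrite(f"pics/{name}.png",d["image"][:,:,::-1]); np.savez(f"pics/{name}.npz",**d); return d
def cloud(d):
    z=d["range_z"]; v,u=np.mgrid[:z.shape[0],:z.shape[1]]
    P=np.stack([(u-d["cx"])/d["fx"]*z,(v-d["cy"])/d["fy"]*z,z],-1)
    W=(P-d["t"])@d["R"]; W[z==0]=np.nan; return W
def onplane(d,u,v,h):
    r=np.array([(u-d["cx"])/d["fx"],(v-d["cy"])/d["fy"],1.])@d["R"]; c=-d["R"].T@d["t"]
    return c+r*(h-c[2])/r[2]
def pix(d,X):
    c=d["R"]@np.asarray(X,float)+d["t"]; return d["fx"]*c[0]/c[2]+d["cx"], d["fy"]*c[1]/c[2]+d["cy"]
def rect(W,m):
    p=W[m][:,:2].astype(np.float32); (c,s,a)=cv2.minAreaRect(p); return np.round(c,4),np.round(s,4),round(a,2)
def big(m):
    n,l,st,_=cv2.connectedComponentsWithStats(m.astype(np.uint8)); k=1+np.argmax(st[1:,4]); return l==k
E
python3 - <<'E'
from h import *
d=load("top0"); W=cloud(d); im=d["image"]
H=W[...,2]
def roi(u0,u1,v0,v1,lo,hi):
    m=np.zeros(H.shape,bool); m[v0:v1,u0:u1]=True; return m&(H>lo)&(H<hi)
def show(n,m):
    m=big(m); p=W[m]; print(n,m.sum(),rect(W,m),"mean",p.mean(0).round(4),"z",np.percentile(p[:,2],[2,50,98]).round(4))
show("table",roi(280,320,320,340,-1,1))
show("lid",roi(150,262,150,230,.078,.096))
show("housing",roi(236,262,170,205,.088,.098))
show("button",roi(236,262,170,205,.099,.115))
show("bin",roi(268,320,155,220,.045,.08))
show("basin",roi(325,425,130,225,.09,.11))
show("brush back",roi(340,390,140,195,.118,.145))
show("brush grip",roi(340,390,140,195,.155,.185))
show("tin",roi(375,410,165,200,.115,.14))
show("last",roi(245,315,95,140,.03,.15))
show("can",roi(345,372,90,130,.03,.2))
show("jar",roi(230,253,125,152,.03,.1))
show("mug",roi(188,220,110,152,.03,.1))
d2=load("scene0"); W=cloud(d2); H=W[...,2]
show("s lid",roi(350,435,115,190,.078,.096))
show("s but",roi(360,390,155,190,.098,.115))
show("s brush grip",roi(290,345,225,285,.155,.185))
show("s bin",roi(310,390,180,240,.045,.08))
E
```

```text
table 797 (array([ 0.1393, -0.0281]), array([0.0761, 0.2179]), 65.44) mean [ 0.1526 -0.0417  0.541 ] z [0.1843 0.771  0.7952]
lid 4083 (array([0.5221, 0.2803]), array([0.1908, 0.2987]), 1.81) mean [0.5207 0.2956 0.0875] z [0.0806 0.0874 0.0941]
housing 188 (array([0.5196, 0.158 ]), array([0.0522, 0.0826]), 89.34) mean [0.524  0.16   0.0924] z [0.0882 0.0919 0.0974]
button 51 (array([0.5262, 0.1541]), array([0.027 , 0.0263]), 48.48) mean [0.5253 0.1543 0.1025] z [0.0996 0.1022 0.1068]
bin 231 (array([ 0.5305, -0.0064]), array([0.1698, 0.1305]), 0.69) mean [ 0.5342 -0.0046  0.0571] z [0.0467 0.0576 0.0638]
basin 3679 (array([ 0.5614, -0.3047]), array([0.2651, 0.2633]), 43.93) mean [ 0.56   -0.3058  0.0985] z [0.0914 0.0986 0.1055]
brush back 467 (array([ 0.5803, -0.2566]), array([0.0535, 0.1398]), 49.92) mean [ 0.5788 -0.2555  0.1309] z [0.1248 0.1307 0.1378]
brush grip 159 (array([ 0.5801, -0.2566]), array([0.0239, 0.0703]), 49.84) mean [ 0.579  -0.2556  0.1684] z [0.1606 0.1687 0.1743]
tin 390 (array([ 0.5323, -0.3427]), array([0.0709, 0.0718]), 88.91) mean [ 0.5322 -0.3424  0.1256] 
[... 301 characters left out ...]
rray([0.0552, 0.0557]), 73.84) mean [0.7019 0.1643 0.0617] z [0.0326 0.0667 0.0757]
mug 344 (array([0.7359, 0.3094]), array([0.0831, 0.1085]), 17.63) mean [0.7353 0.3019 0.0632] z [0.0313 0.0656 0.0876]
s lid 2679 (array([0.5219, 0.2787]), array([0.1926, 0.2987]), 1.53) mean [0.5257 0.285  0.0903] z [0.0811 0.0906 0.0951]
s but 57 (array([0.5262, 0.1538]), array([0.0271, 0.0371]), 2.13) mean [0.5274 0.1529 0.1033] z [0.0983 0.1038 0.108 ]
s brush grip 250 (array([ 0.5806, -0.2577]), array([0.0244, 0.0718]), 50.97) mean [ 0.5828 -0.2612  0.1696] z [0.1562 0.171  0.1746]
s bin 616 (array([ 0.5305, -0.0062]), array([0.1719, 0.1375]), 0.62) mean [ 0.5301 -0.0098  0.0557] z [0.0455 0.0565 0.0648]
```

```bash
python3 - <<'E'
import cv2
a=cv2.imread("pics/top0.png"); cv2.imwrite("pics/top0c.png",cv2.resize(a[80:260,150:430],None,fx=2.8,fy=2.8,interpolation=cv2.INTER_CUBIC))
E
```

```text
(no output)
```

View pics/top0c.png

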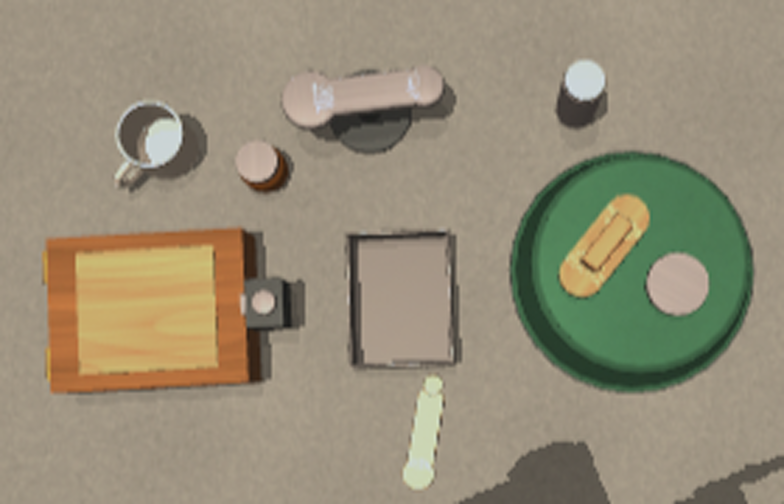

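```bash
python3 - <<'E'
from h import *
w=load("wrist0"); 
from scipy.spatial.transform import Rotation as R
import numpy as np
q=[-9.47765813e-04,9.73353953e-01,2.29305846e-01,-1.13745708e-04]; Rt=R.from_quat(q[1:]+q[:1]).as_matrix()
c=-w["R"].T@w["t"]; print("cam in tool",Rt.T@(c-np.array([.25646521,-.51394966,.19120688])), "cam z axis in tool",Rt.T@w["R"][2])
for n,(u0,u1,v0,v1) in {"top0":(150,262,150,230),"scene0":(350,435,115,190)}.items():
    d=load(n); W=cloud(d); hsv=cv2.cvtColor(d["image"],cv2.COLOR_RGB2HSV)
    m=np.zeros(hsv.shape[:2],bool); m[v0:v1,u0:u1]=1
    m&=(hsv[...,1]>110)&(W[...,2]>.08)&(W[...,2]<.096); m=big(m)
    (c,s,a)=rect(W,m); print(n,m.sum(),c,s,a)
    cols=[]
    # contour onto plane z=.088
    cs,_=cv2.findContours(m.astype(np.uint8),cv2.RETR_EXTERNAL,cv2.CHAIN_APPROX_NONE)
    p=np.array([onplane(d,u,v,.088)[:2] for u,v in cs[0][:,0]],np.float32); print("plane",cv2.minAreaRect(p))
E
```

```text
cam in tool [ 0.0841726  -0.00047588 -0.18208499] cam z axis in tool [-0.32682507  0.00117906  0.94508411]
top0 3753 [0.5216 0.3039] [0.1903 0.2501] 1.77
plane ((0.5211664438247681, 0.30227130651474), (0.18953998386859894, 0.24808765947818756), 1.7628931999206543)
scene0 2503 [0.5213 0.2989] [0.1926 0.2582] 1.53
plane ((0.5220128297805786, 0.29674816131591797), (0.19398808479309082, 0.2551772892475128), 1.6015703678131104)
```

```bash
cat >> h.py <<'E'
from scipy.spatial.transform import Rotation as Ro
def toolR(ydeg):
    a=np.radians(ydeg); y=np.array([np.cos(a),np.sin(a),0]); z=np.array([0,0,-1.]); return np.stack([np.cross(y,z),y,z],1)
O=np.array([.5218,.2958]); YAW=1.7
def box2w(x,y,z=0):
    a=np.radians(YAW); return np.array([O[0]+x*np.cos(a)-y*np.sin(a),O[1]+x*np.sin(a)+y*np.cos(a),z])
def w2box(p):
    a=np.radians(YAW); d=np.asarray(p)[:2]-O; return np.array([d[0]*np.cos(a)+d[1]*np.sin(a),-d[0]*np.sin(a)+d[1]*np.cos(a),p[2] if len(p)>2 else 0])
def cur():
    from rig import manip
    s=manip.get_state(); q=s["ee_rot"]; return s,np.array(s["position"]),Ro.from_quat([q[1],q[2],q[3],q[0]]).as_matrix()
def status():
    s,p,R=cur(); print("t",round(s["clock"],2),"p",p.round(4),"box",w2box(p).round(4),"yang",round(np.degrees(np.arctan2(R[1,1],R[0,1])),2),"tilt",(R[:2,2]).round(4),"F",s["contact_force"].round(2),"w",round(s["width"],4),"q",s["qpos"].round(2))
def plan(wps):
    """wps: (world pos, yangle deg, nrows)"""
    s,p,R=cur()
    for (t,ya,n) in wps:
        t=np.array(t,float); p0=p.copy(); R0=R.copy(); Rt=toolR(ya); rv=(Ro.from_matrix(R0.T@Rt)).as_rotvec()
        for k in range(1,n+1):
            pn=p0+(t-p0)*k/n; Rn=R0@Ro.from_rotvec(rv*k/n).as_matrix()
            sh=R.T@(pn-p); r=Ro.from_matrix(R.T@Rn).as_rotvec()
            fl="" if np.linalg.norm(sh)<.0417 and np.linalg.norm(r)<.125 else " !!"
            print(sh.round(4),r.round(3),fl); p=pn; R=Rn
        print("--",t.round(4))
E
python3 - <<'E'
from h import *
status()
A=[.5249,.191]
plan([([.30,-.45,.26],-76,3),([.5249,.10,.25],-88.3,17),([.5249,.191,.15],-88.3,4)])
E
```

```text
t 0.15 p [ 0.2566 -0.5141  0.1914] box [-0.2891 -0.8016  0.1914] yang -63.48 tilt [-0.0005  0.0014] F [ 0.24 -0.33  0.37] w 0.0854 q [-1.23  0.28  1.51  0.    1.36 -0.12]
[ 0.0225 -0.0127 -0.0228] [-0.    -0.     0.073] 
[ 0.0215 -0.0143 -0.0228] [-0.    -0.     0.073] 
[ 0.0204 -0.0158 -0.0228] [-0.    -0.     0.073] 
-- [ 0.3  -0.45  0.26]
[ 0.0207 -0.0282  0.0006] [0.    0.    0.013] 
[ 0.0203 -0.0285  0.0006] [0.    0.    0.013] 
[ 0.0199 -0.0287  0.0006] [0.    0.    0.013] 
[ 0.0196 -0.029   0.0006] [0.    0.    0.013] 
[ 0.0192 -0.0292  0.0006] [0.    0.    0.013] 
[ 0.0188 -0.0294  0.0006] [0.    0.    0.013] 
[ 0.0185 -0.0297  0.0006] [0.    0.    0.013] 
[ 0.0181 -0.0299  0.0006] [0.    0.    0.013] 
[ 0.0177 -0.0301  0.0006] [0.    0.    0.013] 
[ 0.0173 -0.0304  0.0006] [0.    0.    0.013] 
[ 0.0169 -0.0306  0.0006] [0.    0.    0.013] 
[ 0.0166 -0.0308  0.0006] [0.    0.    0.013] 
[ 0.0162 -0.031   0.0006] [0.    0.    0.013] 
[ 0.0158 -0.0312  0.0006] [0.    0.    0.013] 
[ 0.0154 -0.0314  0.0006] [0.    0.    0.013] 
[ 0.015  -0.0316  0.0006] [0.    0.    0.013] 
[ 0.0146 -0.0318  0.0006] [0.    0.    0.013] 
-- [0.5249 0.1    0.25  ]
[ 0.0007 -0.0227  0.025 ] [ 0. -0.  0.] 
[ 0.0007 -0.0227  0.025 ] [ 0. -0.  0.] 
[ 0.0007 -0.0227  0.025 ] [ 0. -0.  0.] 
[ 0.0007 -0.0227  0.025 ] [ 0. -0.  0.] 
-- [0.5249 0.191  0.15  ]
```

>>> apply_moves(
  moves=[0.06,0.022,-0.013,-0.023,0,0,0.08,0.06,0.022,-0.014,-0.023,0,0,0.08,0.06,0.02,-0.016,-0.023,0,0,0.08,0.06,0.022,-0.03,0,0,0,0.08,0.06,0.022,-0.03,0,0,0,0.08,0.06,0.018,-0.033,0,0,0,0.03,0.06,0.015,-0.035,0,0,0,0,0.06,0.015,-0.035,0,0,0,0],
  newtons=40,
)

```text
clock: 0.82
position: [0.3811, -0.2782, 0.2597]
ee_rot: [-0.002, 1.0, -0.002, -0.001]
contact_force: [1.0, 0.2, 0.0]
width: 0.0597
```

```bash
python3 - <<'E'
from h import *
status()
plan([([.5249,.10,.24],-88.3,12),([.5249,.191,.15],-88.3,4)])
E
```

```text
t 0.82 p [ 0.3811 -0.2782  0.2597] box [-0.1577 -0.5696  0.2597] yang -90.18 tilt [-0.0029  0.0041] F [1.01 0.22 0.01] w 0.0597 q [-0.78  0.09  1.58  0.    1.48  0.79]
[ 0.0119 -0.0316  0.0017] [-0.     0.    -0.003] 
[ 0.012  -0.0315  0.0017] [-0.     0.    -0.003] 
[ 0.0121 -0.0315  0.0017] [-0.     0.    -0.003] 
[ 0.0121 -0.0315  0.0017] [-0.     0.    -0.003] 
[ 0.0122 -0.0314  0.0017] [-0.     0.    -0.003] 
[ 0.0123 -0.0314  0.0017] [-0.     0.    -0.003] 
[ 0.0124 -0.0314  0.0017] [-0.     0.    -0.003] 
[ 0.0125 -0.0313  0.0017] [-0.     0.    -0.003] 
[ 0.0126 -0.0313  0.0017] [-0.     0.    -0.003] 
[ 0.0127 -0.0313  0.0017] [-0.     0.    -0.003] 
[ 0.0127 -0.0312  0.0017] [-0.     0.    -0.003] 
[ 0.0128 -0.0312  0.0017] [-0.     0.    -0.003] 
-- [0.5249 0.1    0.24  ]
[ 0.0007 -0.0227  0.0225] [-0. -0.  0.] 
[ 0.0007 -0.0227  0.0225] [-0. -0.  0.] 
[ 0.0007 -0.0227  0.0225] [-0. -0. -0.] 
[ 0.0007 -0.0227  0.0225] [-0. -0.  0.] 
-- [0.5249 0.191  0.15  ]
```

>>> apply_moves(
  moves=[0.06,0.012,-0.032,0.001,0,0,-0.011,0.06,0.012,-0.032,0.001,0,0,-0.011,0.06,0.012,-0.032,0.001,0,0,-0.011,0.06,0.012,-0.032,0.001,0,0,0,0.06,0.012,-0.032,0.001,0,0,0,0.06,0.012,-0.032,0.001,0,0,0,0.06,0.012,-0.032,0.001,0,0,0,0.06,0.012,-0.032,0.001,0,0,0],
)

```text
clock: 1.48
position: [0.4725, -0.0051, 0.2517]
ee_rot: [-0.002, 1.0, 0.015, -0.001]
contact_force: [1.2, 0.1, -0.5]
width: 0.06
```

```bash
python3 - <<'E'
from h import *
status()
plan([([.5249,.10,.24],-88.3,4),([.5249,.191,.15],-88.3,4)])
E
```

```text
t 1.48 p [ 0.4725 -0.0051  0.2517] box [-0.0582 -0.2993  0.2517] yang -88.23 tilt [-0.0023  0.0047] F [ 1.21  0.06 -0.52] w 0.06 q [-0.16  0.09  1.6   0.    1.46  1.38]
[ 0.0139 -0.0258  0.003 ] [-0.001  0.001  0.   ] 
[ 0.0139 -0.0259  0.003 ] [-0.001  0.001  0.   ] 
[ 0.0139 -0.0259  0.003 ] [-0.001  0.001  0.   ] 
[ 0.0139 -0.0259  0.003 ] [-0.001  0.001  0.   ] 
-- [0.5249 0.1    0.24  ]
[ 0.0007 -0.0227  0.0225] [-0. -0.  0.] 
[ 0.0007 -0.0227  0.0225] [-0. -0.  0.] 
[ 0.0007 -0.0227  0.0225] [-0. -0.  0.] 
[ 0.0007 -0.0227  0.0225] [-0. -0.  0.] 
-- [0.5249 0.191  0.15  ]
```

>>> apply_moves(
  moves=[0.06,0.014,-0.026,0.003,0,0,0,0.06,0.014,-0.026,0.003,0,0,0,0.06,0.014,-0.027,0.003,0,0,0,0.06,0.014,-0.027,0.003,0,0,0,0.06,0.002,-0.026,0.023,0,0,0,0.06,0.001,-0.026,0.023,0,0,0,0.06,0.001,-0.026,0.023,0,0,0,0.06,0,-0.02,0.018,0,0,0],
)

```text
clock: 2.15
position: [0.5319, 0.2165, 0.1528]
ee_rot: [-0.003, 1.0, 0.018, 0.004]
contact_force: [0.3, 0.4, -0.1]
width: 0.0602
```

```bash
python3 - <<'E'
from h import *
grab("wrist","w1");grab("scene","s1")
status()
plan([([.5249,.191,.11],-88.3,6)])
E
```

```text
t 2.25 p [0.5295 0.2168 0.1508] box [ 0.0054 -0.0792  0.1508] yang -87.83 tilt [0.0024 0.0059] F [-0.51 -0.28 -0.23] w 0.0599 q [0.26 0.29 1.58 0.01 1.26 1.79]
[-0.001   0.0043  0.0068] [-0.001 -0.     0.001] 
[-0.0009  0.0043  0.0068] [-0.001 -0.     0.001] 
[-0.0009  0.0043  0.0068] [-0.001 -0.     0.001] 
[-0.0009  0.0043  0.0068] [-0.001 -0.     0.001] 
[-0.0009  0.0043  0.0068] [-0.001 -0.     0.001] 
[-0.0009  0.0043  0.0068] [-0.001 -0.     0.001] 
-- [0.5249 0.191  0.11  ]
```

View pics/w1.png

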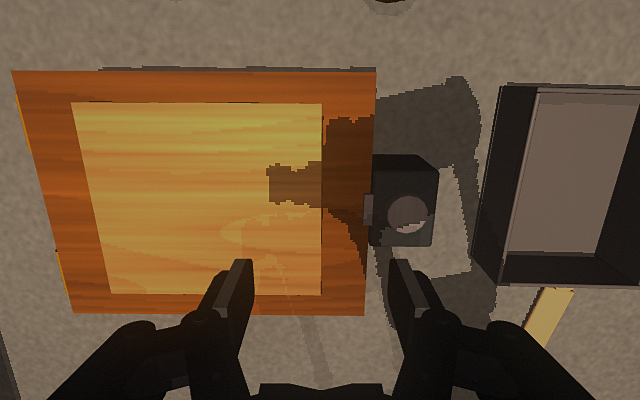

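View pics/s1.png

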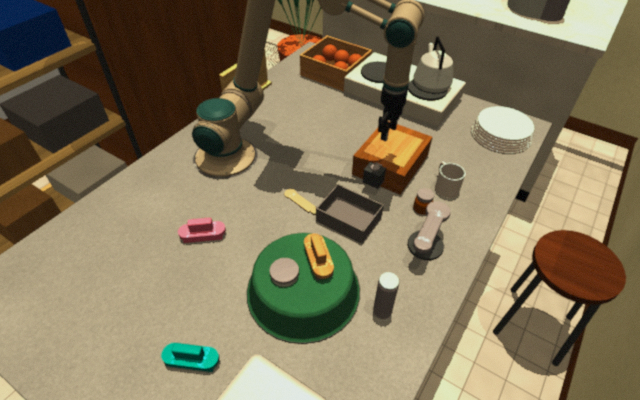

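The wrist view shows the button at (408,214) and the jaws over the lid; the hand is about 26 mm too far +y, as the numbers say. I'll check the button position with this view.

```bash
python3 - <<'E'
from h import *
d=load("w1"); W=cloud(d); print("btn ray z=.103",onplane(d,408,214,.103).round(4), W[205:222,402:415].reshape(-1,3).mean(0).round(4))
for uv in [(372,180),(368,280),(375,75),(253,262),(388,262)]: print(uv,onplane(d,*uv,.088).round(4),w2box(onplane(d,*uv,.088)).round(4), W[uv[1],uv[0]].round(4))
for uv in [(243,265),(398,265),(222,330),(425,330)]: print(uv,W[uv[1],uv[0]].round(4), d["range_z"][uv[1],uv[0]])
E
```

```text
btn ray z=.103 [0.527  0.1552 0.103 ] [0.5278 0.1554 0.1033]
(372, 180) [0.5467 0.1802 0.088 ] [ 0.0215 -0.1163  0.088 ] [0.5482 0.1811 0.0935]
(368, 280) [0.4638 0.1766 0.088 ] [-0.0615 -0.1174  0.088 ] [ 4.102e-01  1.616e-01 -2.000e-04]
(375, 75) [0.6185 0.1842 0.088 ] [ 0.0934 -0.1145  0.088 ] [0.6185 0.1842 0.0884]
(253, 262) [0.4764 0.2683 0.088 ] [-0.0462 -0.0262  0.088 ] [0.4773 0.268  0.0895]
(388, 262) [0.4806 0.1622 0.088 ] [-0.0452 -0.1323  0.088 ] [4.332e-01 1.422e-01 2.000e-04]
(243, 265) [0.5413 0.2485 0.2074] 0.14443003
(398, 265) [0.5433 0.185  0.2065] 0.14514004
(222, 330) [0.5423 0.2461 0.2481] 0.105572745
(425, 330) [0.5442 0.1853 0.2474] 0.1060366
```

```bash
python3 - <<'E'
from h import *
for n,b in {"scene0":(.2565,-.514),"s1":(.5295,.2168),"top0":(.2565,-.514)}.items():
    d=load(n); W=cloud(d); 
    near=(np.hypot(W[...,0]-b[0],W[...,1]-b[1])<.075)&(W[...,2]>.11)&(W[...,2]<.4)
    P=W[near]; print(n,len(P)); 
    hist=np.histogram(P[:,2],bins=np.arange(.11,.4,.01)); print([(round(float(z),2),int(c)) for c,z in zip(*hist)])
d=load("w1"); W=cloud(d); print([ (v,W[v,238].round(3).tolist()) for v in range(255,400,15)])
im=cv2.imread("pics/s1.png"); u,v=pix(load("s1"),[.5295,.2168,.1508]); print(u,v); u,v=int(u),int(v)
c=im[v-60:v+40,u-60:u+60]; cv2.imwrite("pics/s1c.png",cv2.drawMarker(cv2.resize(c,None,fx=5,fy=5,interpolation=cv2.INTER_CUBIC),(300,300),(0,0,255)))
E
```

```text
scene0 1622
[(0.11, 0), (0.12, 0), (0.13, 0), (0.14, 0), (0.15, 0), (0.16, 0), (0.17, 0), (0.18, 0), (0.19, 0), (0.2, 0), (0.21, 0), (0.22, 0), (0.23, 0), (0.24, 13), (0.25, 46), (0.26, 65), (0.27, 52), (0.28, 40), (0.29, 91), (0.3, 140), (0.31, 132), (0.32, 129), (0.33, 147), (0.34, 190), (0.35, 56), (0.36, 103), (0.37, 128), (0.38, 132), (0.39, 158)]
s1 1138
[(0.11, 1), (0.12, 0), (0.13, 0), (0.14, 0), (0.15, 0), (0.16, 0), (0.17, 0), (0.18, 0), (0.19, 9), (0.2, 32), (0.21, 35), (0.22, 30), (0.23, 14), (0.24, 44), (0.25, 35), (0.26, 53), (0.27, 48), (0.28, 51), (0.29, 88), (0.3, 44), (0.31, 23), (0.32, 71), (0.33, 75), (0.34, 69), (0.35, 89), (0.36, 107), (0.37, 45), (0.38, 92), (0.39, 83)]
top0 324
[(0.11, 0), (0.12, 0), (0.13, 0), (0.14, 0), (0.15, 0), (0.16, 0), (0.17, 0), (0.18, 0), (0.19, 0), (0.2, 0), (0.21, 0), (0.22, 0), (0.23, 0), (0.24, 2), (0.25, 9), (0.26, 3), (0.27, 5), (0.28, 9), (0.29, 37), (0.3, 36), (0.31, 23), (0.32, 22), (0.33, 30), (0.34, 39), (0.35, 2), (0.36, 27), (0.37, 23), (0.38, 23), (0.39, 34)]
[(255, [0.483, 0.28, 0.089]), (270, [0.541, 0.25, 0.211]), (285, [0.541, 0.247, 0.221]), (300, [0.537, 0.247, 0.226]), (315, [0.532, 0.246, 0.227]), (330, [0.527, 0.246, 0.229]), (345, [0.523, 0.246, 0.232]), (360, [0.547, 0.237, 0.264]), (375, [0.547, 0.236, 0.269]), (390, [0.547, 0.235, 0.274])]
386.5658732043566 145.34657155885884
```

View pics/s1c.png

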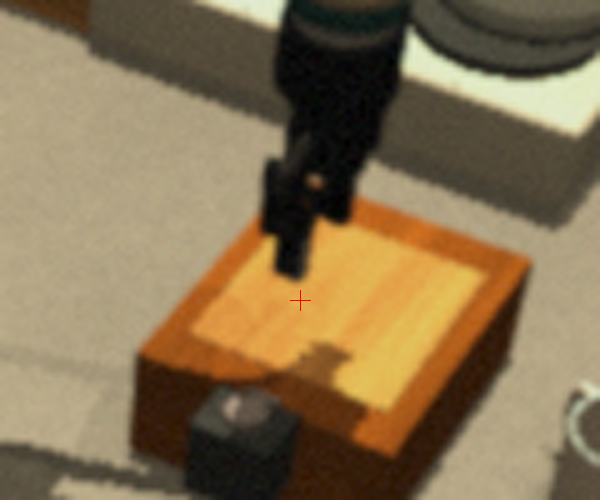

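The wrist and scene views both show the finger tips ending at z ≈ 0.20 with the TCP reported at 0.151. They appear to sit about 45 mm behind the stated TCP, so I'll settle it by touching down gently on the button and watching the force.

>>> apply_moves(
  moves=[0.06,-0.002,0.008,0.009,0,0,0,0.06,-0.002,0.008,0.009,0,0,0,0.06,0,0.008,0.009,0,0,0,0.06,0,0.002,0.009,0,0,0,0.06,0,0,0.002,0,0,0,0.06,0,0,0,0,0,0,0.06,0,0,0,0,0,0,0.06,0,0,0,0,0,0],
)

```text
clock: 2.92
position: [0.5282, 0.186, 0.1119]
ee_rot: [-0.002, 1.0, 0.018, 0.003]
contact_force: [1.3, 0.4, -0.5]
width: 0.0599
```

```bash
python3 - <<'E'
from h import *
d=grab("wrist","w2"); W=cloud(d)
status()
for u in (238,243,398,403): print([ (v,W[v,u].round(3).tolist()) for v in range(240,300,10)])
E
```

```text
t 2.97 p [0.5284 0.1861 0.112 ] box [ 0.0033 -0.1099  0.112 ] yang -87.92 tilt [0.0056 0.0043] F [ 0.67 -0.79  0.08] w 0.0598 q [0.21 0.31 1.67 0.   1.16 1.75]
[(240, [0.511, 0.239, 0.089]), (250, [0.504, 0.239, 0.089]), (260, [0.537, 0.221, 0.162]), (270, [0.537, 0.219, 0.17]), (280, [0.537, 0.218, 0.176]), (290, [0.537, 0.217, 0.183])]
[(240, [0.512, 0.235, 0.089]), (250, [0.505, 0.236, 0.089]), (260, [0.538, 0.219, 0.163]), (270, [0.537, 0.218, 0.169]), (280, [0.537, 0.216, 0.176]), (290, [0.532, 0.216, 0.176])]
[(240, [0.518, 0.138, 0.095]), (250, [0.511, 0.137, 0.094]), (260, [0.54, 0.154, 0.162]), (270, [0.539, 0.155, 0.169]), (280, [0.538, 0.156, 0.174]), (290, [0.535, 0.156, 0.176])]
[(240, [0.518, 0.134, 0.093]), (250, [0.511, 0.134, 0.093]), (260, [0.54, 0.152, 0.162]), (270, [0.54, 0.153, 0.169]), (280, [0.54, 0.155, 0.177]), (290, [0.539, 0.156, 0.183])]
```

View pics/w2.png

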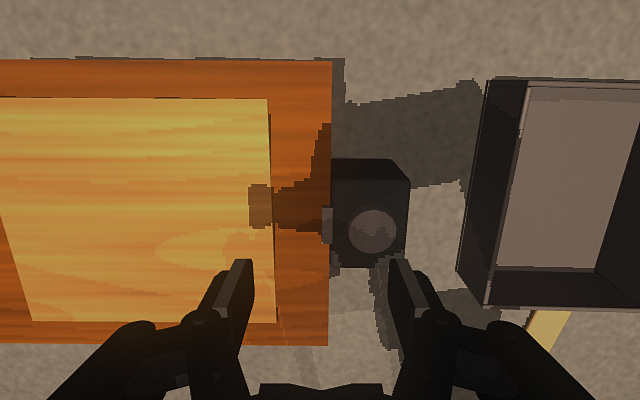

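>>> apply_moves(
  moves=[0.06,-0.002,-0.005,0.008,0,0,0,0.06,0,0,0.008,0,0,0,0.06,0,0,0.008,0,0,0,0.06,0,0,0.007,0,0,0,0.06,0,0,0.004,0,0,0,0.06,0,0,0.003,0,0,0,0.06,0,0,0.002,0,0,0,0.06,0,0,0,0,0,0],
)

```text
clock: 3.63
position: [0.5263, 0.1929, 0.0679]
ee_rot: [-0.002, 1.0, 0.019, 0.003]
contact_force: [-0.3, -0.1, -0.6]
width: 0.0596
```

```bash
python3 - <<'E'
from h import *
d=grab("wrist","w3"); W=cloud(d)
status()
for u in (243,398): print([ (v,W[v,u].round(3).tolist()) for v in range(250,290,5)])
E
```

```text
t 3.68 p [0.5265 0.1929 0.0682] box [ 0.0016 -0.103   0.0682] yang -87.83 tilt [0.0065 0.0049] F [-0.2   0.25 -0.07] w 0.0601 q [0.22 0.35 1.73 0.   1.06 1.76]
[(250, [0.525, 0.232, 0.089]), (255, [0.523, 0.232, 0.089]), (260, [0.536, 0.226, 0.118]), (265, [0.536, 0.225, 0.123]), (270, [0.536, 0.224, 0.126]), (275, [0.536, 0.223, 0.13]), (280, [0.535, 0.223, 0.132]), (285, [0.532, 0.223, 0.131])]
[(250, [0.535, 0.157, 0.103]), (255, [0.533, 0.157, 0.103]), (260, [0.538, 0.161, 0.118]), (265, [0.538, 0.161, 0.121]), (270, [0.538, 0.162, 0.126]), (275, [0.538, 0.163, 0.13]), (280, [0.537, 0.163, 0.131]), (285, [0.534, 0.163, 0.131])]
```

View pics/w3.png

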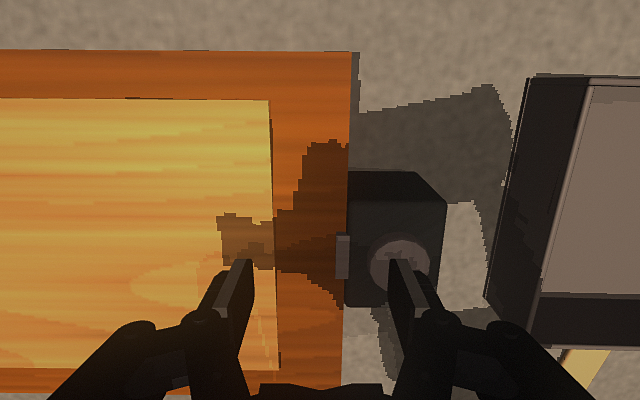

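TCP 0.068 with no contact (the lid's top is at 0.088) confirms it: the tips are about 47 mm behind the reported TCP, at z ≈ 0.115. The finger now stands over the button, so I'll press in small steps.

>>> apply_moves(
  moves=[0.06,0,0,0.002,0,0,0,0.06,0,0,0.002,0,0,0,0.06,0,0,0.002,0,0,0,0.06,0,0,0.002,0,0,0,0.06,0,0,0.001,0,0,0,0.06,0,0,0.001,0,0,0,0.06,0,0,0,0,0,0,0.06,0,0,0,0,0,0],
)

```text
clock: 4.35
position: [0.5279, 0.1931, 0.0587]
ee_rot: [-0.003, 1.0, 0.019, 0.005]
contact_force: [-0.1, -0.3, 0.3]
width: 0.0599
```

>>> apply_moves(
  moves=[0.06,0,0,0.002,0,0,0,0.06,0,0,0.001,0,0,0,0.06,0,0,0.001,0,0,0,0.06,0,0,0,0,0,0,0.06,0,0,0,0,0,0,0.06,0,0,0,0,0,0,0.06,0,0,0,0,0,0,0.06,0,0,0,0,0,0],
)

```text
clock: 5.02
position: [0.5279, 0.1931, 0.0557]
ee_rot: [-0.003, 1.0, 0.019, 0.005]
contact_force: [-1.4, -0.0, 1.7]
width: 0.0598
```

```bash
python3 - <<'E'
from h import *
d=grab("wrist","w4"); W=cloud(d)
status()
for u in (243,398): print([ (v,W[v,u].round(3).tolist()) for v in range(250,290,5)])
E
```

```text
t 5.07 p [0.5279 0.1931 0.0557] box [ 0.0031 -0.1028  0.0557] yang -87.84 tilt [0.0105 0.0056] F [-0.76  0.7   2.74] w 0.06 q [0.22 0.36 1.75 0.   1.02 1.76]
[(250, [0.533, 0.23, 0.089]), (255, [0.531, 0.23, 0.09]), (260, [0.537, 0.226, 0.105]), (265, [0.538, 0.225, 0.111]), (270, [0.537, 0.225, 0.114]), (275, [0.537, 0.224, 0.118]), (280, [0.535, 0.224, 0.118]), (285, [0.533, 0.224, 0.119])]
[(250, [0.54, 0.159, 0.098]), (255, [0.539, 0.16, 0.1]), (260, [0.539, 0.161, 0.105]), (265, [0.539, 0.162, 0.109]), (270, [0.539, 0.163, 0.113]), (275, [0.539, 0.163, 0.117]), (280, [0.538, 0.164, 0.119]), (285, [0.536, 0.163, 0.119])]
```

View pics/w4.png

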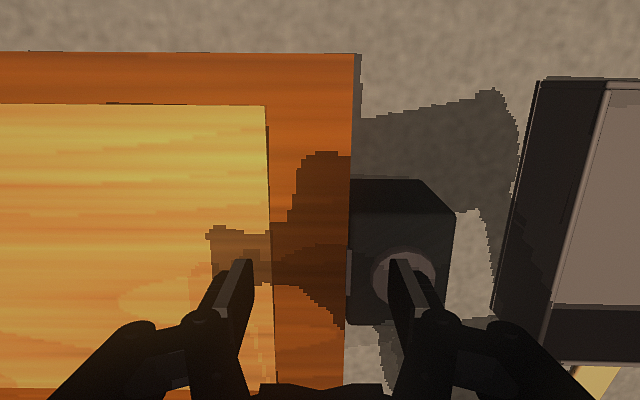

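The button is touched (about 2 N) at TCP z ≈ 0.056. Now I'll press it through.

>>> apply_moves(
  moves=[0.06,0,0,0.002,0,0,0,0.06,0,0,0.002,0,0,0,0.06,0,0,0.001,0,0,0,0.06,0,0,0.001,0,0,0,0.06,0,0,0,0,0,0,0.06,0,0,0,0,0,0,0.06,0,0,0,0,0,0,0.06,0,0,0,0,0,0],
)

```text
clock: 5.73
position: [0.5281, 0.1932, 0.0547]
ee_rot: [-0.003, 1.0, 0.019, 0.007]
contact_force: [-1.2, -0.1, 3.0]
width: 0.0601
```

```bash
python3 - <<'E'
from h import *
d=grab("wrist","w5"); W=cloud(d)
status(); print(W[120:125,200].round(3),W[230,100].round(3))
E
```

```text
t 5.78 p [0.5281 0.1932 0.0547] box [ 0.0033 -0.1028  0.0547] yang -87.85 tilt [0.0131 0.0057] F [-1.05 -0.89  4.63] w 0.0597 q [0.23 0.36 1.75 0.   1.02 1.76]
[[0.594 0.242 0.099]
 [0.594 0.242 0.1  ]
 [0.593 0.242 0.1  ]
 [0.593 0.242 0.099]
 [0.592 0.242 0.1  ]] [0.545 0.289 0.098]
```

View pics/w5.png

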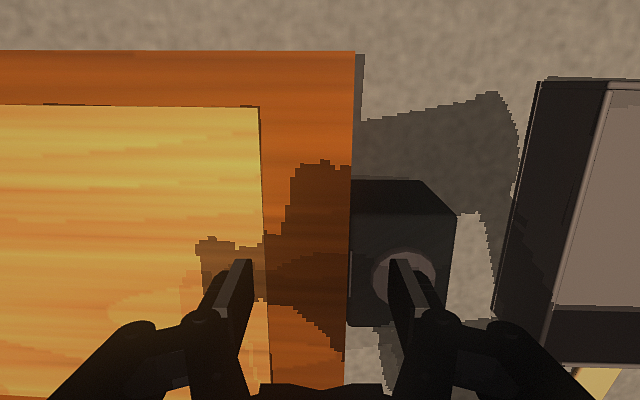

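The lid is free: at y = 0.242 it has risen from z 0.089 to 0.0995 (about 14 mm at its edge), and it rests on the inner finger. Before following it round, I'll check the palm clearance.

```bash
python3 - <<'E'
from h import *
d=load("w5"); W=cloud(d); s,p,R=cur()
for uv in [(320,388),(290,388),(320,397),(235,330),(200,330),(160,350),(110,370),(215,370),(240,390)]:
    print(uv, (R.T@(W[uv[1],uv[0]]-p)).round(3))
def P(r,th): return [round(v,4) for v in (.125-r*np.cos(th)+.008*np.sin(th)-.03, .08+r*np.sin(th)+.008*np.cos(th)-.0465)]
last=None
for th,r in zip(np.arange(.06,1.60,.08),np.linspace(.198,.222,20)):
    q=P(r,th); print(round(th,2),round(r,3),q, None if last is None else [round((a-b)*1000,1) for a,b in zip(q,last)]); last=q
E
```

```text
(320, 388) [-0.061 -0.001 -0.048]
(290, 388) [ 0.011 -0.008 -0.114]
(320, 397) [ 0.011 -0.001 -0.117]
(235, 330) [-0.   -0.03 -0.08]
(200, 330) [ 0.012 -0.037 -0.095]
(160, 350) [ 0.007 -0.048 -0.097]
(110, 370) [ 0.012 -0.055 -0.11 ]
(215, 370) [ 0.016 -0.026 -0.114]
(240, 390) [ 0.016 -0.019 -0.12 ]
0.06 0.198 [np.float64(-0.1022), np.float64(0.0534)] None
0.14 0.199 [np.float64(-0.1012), np.float64(0.0692)] [np.float64(1.0), np.float64(15.8)]
0.22 0.201 [np.float64(-0.0989), np.float64(0.0851)] [np.float64(2.3), np.float64(15.9)]
0.3 0.202 [np.float64(-0.0954), np.float64(0.1008)] [np.float64(3.5), np.float64(15.7)]
0.38 0.203 [np.float64(-0.0906), np.float64(0.1162)] [np.float64(4.8), np.float64(15.4)]
0.46 0.204 [np.float64(-0.0845), np.float64(0.1314)] [np.float64(6.1), np.float64(15.2)]
0.54 0.206 [np.float64(-0.0772), np.float64(0.1461)] [np.float64(7.3), np.float64(14.7)]
0.62 0.207 [np.float64(-0.0687), np.float64(0.1602)] [np.float64(8.5), np.float64(14.1)]
0.7 0.208 [np.float64(-0.059), np.float64(0.1737)] [np.float64(9.7), np.float64(13.5)]
0.78 0.209 [np.float64(-0.0482
[... 241 characters left out ...]
.02 0.213 [np.float64(-0.0097), np.float64(0.2193)] [np.float64(13.8), np.float64(10.0)]
1.1 0.214 [np.float64(0.0049), np.float64(0.2282)] [np.float64(14.6), np.float64(8.9)]
1.18 0.216 [np.float64(0.0202), np.float64(0.236)] [np.float64(15.3), np.float64(7.8)]
1.26 0.217 [np.float64(0.0363), np.float64(0.2425)] [np.float64(16.1), np.float64(6.5)]
1.34 0.218 [np.float64(0.0529), np.float64(0.2478)] [np.float64(16.6), np.float64(5.3)]
1.42 0.219 [np.float64(0.0699), np.float64(0.2517)] [np.float64(17.0), np.float64(3.9)]
1.5 0.221 [np.float64(0.0874), np.float64(0.2542)] [np.float64(17.5), np.float64(2.5)]
1.58 0.222 [np.float64(0.105), np.float64(0.2554)] [np.float64(17.6), np.float64(1.2)]
```

>>> apply_moves(
  moves=[0.06,0,0,-0.008,0,0,0,0.06,0,-0.001,-0.008,0,0,0,0.06,0,-0.001,-0.008,0,0,0,0.06,0,-0.001,-0.008,0,0,0,0.06,0,-0.002,-0.008,0,0,0,0.06,0,-0.002,-0.008,0,0,0,0.06,0,-0.002,-0.008,0,0,0,0.06,0,-0.002,-0.008,0,0,0],
)

```text
clock: 6.45
position: [0.5271, 0.2056, 0.123]
ee_rot: [-0.004, 1.0, 0.018, 0.006]
contact_force: [0.3, 0.5, 0.8]
width: 0.06
```

```bash
python3 - <<'E'
from h import *
d=grab("wrist","w6");d=grab("scene","s6")
status()
E
```

```text
t 6.55 p [0.5282 0.2059 0.124 ] box [ 0.0037 -0.09    0.124 ] yang -87.87 tilt [0.0157 0.0083] F [1.26 0.49 0.54] w 0.0599 q [0.25 0.3  1.65 0.   1.18 1.78]
```

View pics/w6.png

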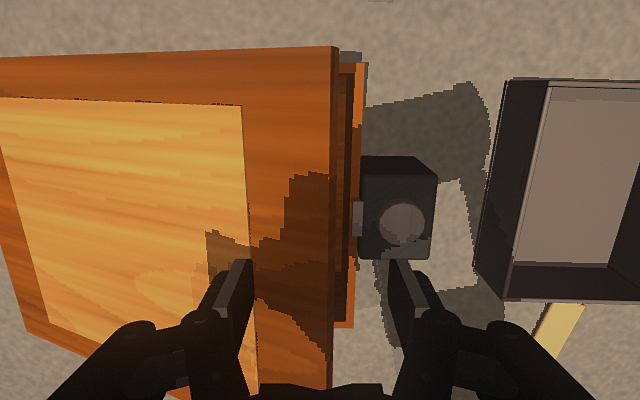

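View pics/s6.png

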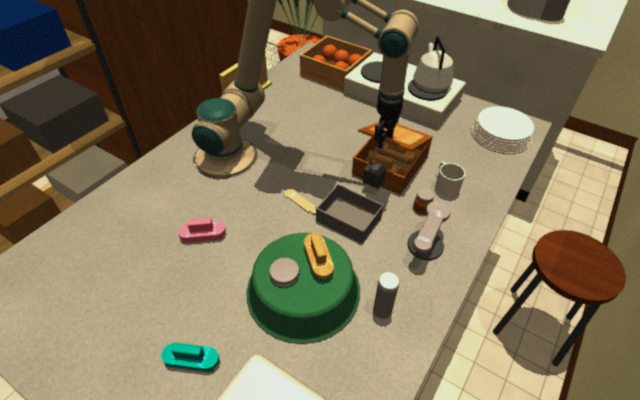

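The lid edge, at column ~335 in the wrist view, is between the two fingers and the lid follows the hand. Carrying on along the arc.

>>> apply_moves(
  moves=[0.06,0,-0.003,-0.008,-0.002,-0.004,0,0.06,0,-0.004,-0.007,-0.002,-0.004,0,0.06,0,-0.004,-0.007,-0.002,-0.004,0,0.06,0,-0.004,-0.007,-0.002,-0.004,0,0.06,0,-0.004,-0.007,0,0,0,0.06,0,-0.005,-0.007,0,0,0,0.06,0,-0.005,-0.007,0,0,0,0.06,0,-0.005,-0.006,0,0,0],
)

```text
clock: 7.22
position: [0.5247, 0.2414, 0.1819]
ee_rot: [0.002, 1.0, 0.018, -0.003]
contact_force: [-0.1, 1.1, -0.5]
width: 0.06
```

```bash
python3 - <<'E'
from h import *
status()
E
```

```text
t 7.22 p [0.5247 0.2414 0.1819] box [ 0.0013 -0.0545  0.1819] yang -87.9 tilt [-0.0067 -0.0034] F [-0.06  1.08 -0.52] w 0.06 q [ 0.31  0.29  1.51 -0.    1.35  1.85]
```

>>> apply_moves(
  moves=[0.06,0,-0.006,-0.007,0,0,0,0.06,0,-0.006,-0.006,0,0,0,0.06,0,-0.006,-0.006,0,0,0,0.06,0,-0.007,-0.006,0,0,0,0.06,0,-0.007,-0.005,0,0,0,0.06,0,-0.007,-0.005,0,0,0,0.06,0,-0.007,-0.005,0,0,0,0.06,0,-0.007,-0.005,0,0,0],
)

```text
clock: 7.88
position: [0.5225, 0.3004, 0.2318]
ee_rot: [0.002, 1.0, 0.018, -0.003]
contact_force: [0.3, 1.7, -0.5]
width: 0.06
```

```bash
python3 - <<'E'
from h import *
status();grab("wrist","w7");d=grab("scene","s7")
im=cv2.imread("pics/s7.png"); cv2.imwrite("pics/s7c.png",cv2.resize(im[60:210,310:470],None,fx=4,fy=4,interpolation=cv2.INTER_CUBIC))
E
```

```text
t 7.88 p [0.5225 0.3004 0.2318] box [0.0009 0.0045 0.2318] yang -87.88 tilt [-0.0065 -0.0034] F [ 0.32  1.68 -0.55] w 0.06 q [ 0.41  0.3   1.37 -0.    1.48  1.94]
```

View pics/w7.png

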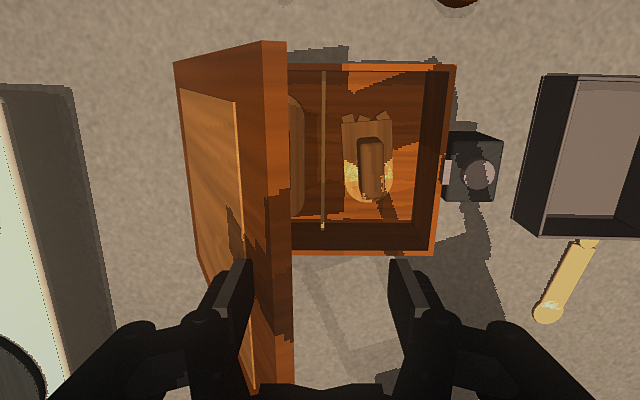

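View pics/s7c.png

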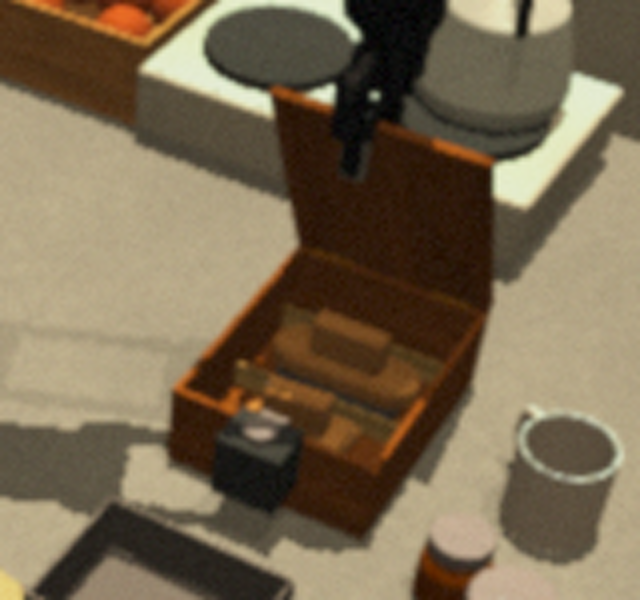

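The worn brush lies in the catch-side (-y) lane, at wrist (370,165), and the lid still rests on the inner finger. Continuing, slower toward the stop.

>>> apply_moves(
  moves=[0.06,0,-0.007,-0.004,0,0,0,0.06,0,-0.007,-0.003,0,0,0,0.06,0,-0.007,-0.003,0,0,0,0.06,0,-0.007,-0.003,0,0,0,0.06,0,-0.007,-0.002,0,0,0,0.06,0,-0.007,-0.002,0,0,0,0.06,0,-0.007,-0.002,0,0,0,0.06,0,-0.007,-0.001,0,0,0],
)

```text
clock: 8.65
position: [0.5203, 0.3609, 0.2528]
ee_rot: [0.002, 1.0, 0.018, -0.004]
contact_force: [0.5, -0.0, 0.7]
width: 0.0602
```

```bash
python3 - <<'E'
from h import *
status()
E
```

```text
t 8.65 p [0.5203 0.3609 0.2528] box [0.0005 0.0651 0.2528] yang -87.91 tilt [-0.0073 -0.0046] F [ 0.5  -0.01  0.72] w 0.0602 q [ 0.5   0.35  1.25 -0.    1.55  2.03]
```

>>> apply_moves(
  moves=[0.06,0,-0.006,-0.001,0,0,0,0.06,0,-0.006,-0.001,0,0,0,0.06,0,-0.006,0,0,0,0,0.06,0,-0.005,0,0,0,0,0.06,0,-0.005,0,0,0,0,0.06,0,-0.005,0,0,0,0,0.06,0,-0.004,0,0,0,0,0.06,0,-0.004,0,0,0,0],
)

```text
clock: 9.32
position: [0.5187, 0.4071, 0.2545]
ee_rot: [0.002, 1.0, 0.019, -0.004]
contact_force: [0.2, -0.3, 0.9]
width: 0.0604
```

```bash
python3 - <<'E'
from h import *
status()
d=grab("wrist","w8")
W=cloud(d)
E
```

```text
t 9.32 p [0.5187 0.4071 0.2545] box [2.000e-04 1.113e-01 2.545e-01] yang -87.87 tilt [-0.0072 -0.005 ] F [ 0.21 -0.33  0.9 ] w 0.0604 q [ 0.56  0.39  1.19 -0.    1.58  2.09]
```

View pics/w8.png

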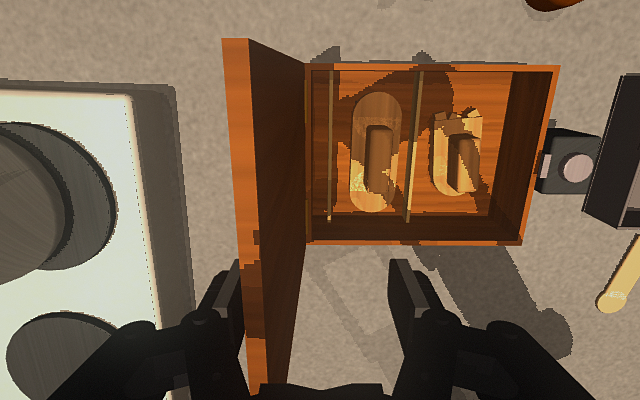

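The lid is nearly upright and against the finger. I'll creep through to the stop at about 30 mm/s.

>>> apply_moves(
  moves=[0.06,0,-0.003,0,0,0,0,0.06,0,-0.003,0,0,0,0,0.06,0,-0.002,0,0,0,0,0.06,0,-0.002,0,0,0,0,0.06,0,-0.002,0,0,0,0,0.06,0,-0.002,0,0,0,0,0.06,0,-0.002,0,0,0,0,0.06,0,-0.002,0,0,0,0],
)

```text
clock: 10.03
position: [0.5178, 0.4265, 0.2541]
ee_rot: [0.003, 1.0, 0.018, -0.004]
contact_force: [-0.2, 0.5, -0.1]
width: 0.0602
```

```bash
python3 - <<'E'
from h import *
status()
d=grab("wrist","w9")
E
```

```text
t 10.03 p [0.5178 0.4265 0.2541] box [-2.000e-04  1.308e-01  2.541e-01] yang -87.9 tilt [-0.0082 -0.0059] F [-0.19  0.52 -0.09] w 0.0602 q [ 0.59  0.41  1.16 -0.    1.59  2.12]
```

View pics/w9.png

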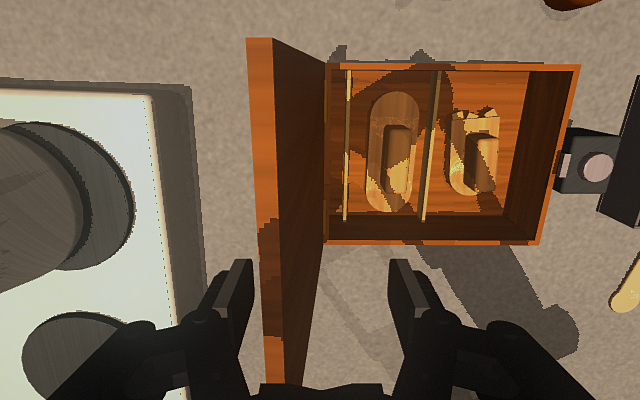

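The lid has left the finger, so it stands at its stop; force is about 0. I'll lift clear, then go out over the box.

>>> apply_moves(
  moves=[0.06,0,0,-0.025,0,0,0,0.06,0,0,-0.03,0,0,0,0.06,0,0,-0.03,0,0,0,0.06,0,0.02,-0.01,0,0,0,0.06,0,0.037,0,0,0,0,0.06,0,0.037,0,0,0,0,0.06,0,0.037,0,0,0,0,0.06,0,0.037,0,0,0,0],
)

```text
clock: 10.75
position: [0.5246, 0.2623, 0.3508]
ee_rot: [0.002, 1.0, 0.025, -0.006]
contact_force: [0.1, 0.2, 0.0]
width: 0.0604
```

```bash
python3 - <<'E'
from h import *
status()
d=grab("wrist","w10"); grab("scene","s10")
E
```

```text
t 10.75 p [0.5246 0.2623 0.3508] box [ 0.0018 -0.0336  0.3508] yang -87.14 tilt [-0.0112 -0.0052] F [0.1  0.17 0.01] w 0.0604 q [ 0.35  0.26  1.15 -0.    1.75  1.87]
```

View pics/w10.png

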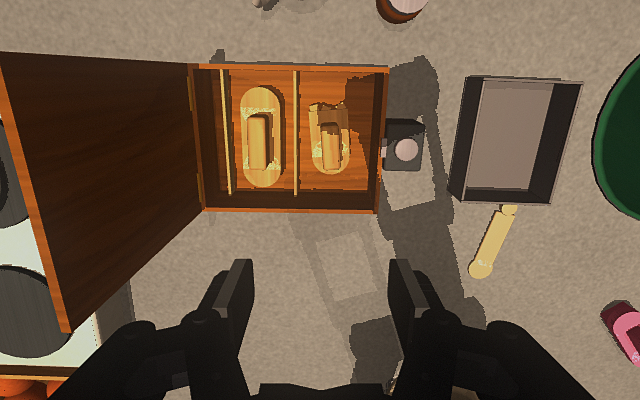

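View pics/s10.png

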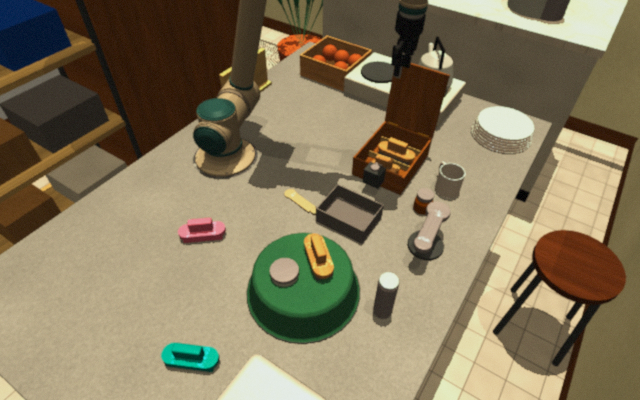

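The lid stands open; the worn brush's grip is at wrist (331,145), the kept one's at (259,142), and the divider is at column 296. Measuring the grips by height.

```bash
python3 - <<'E'
from h import *
d=load("w10"); W=cloud(d); B=np.stack([*(w2box([0,0])*0,)],0)
a=np.radians(YAW); dx=W[...,0]-O[0]; dy=W[...,1]-O[1]; X=dx*np.cos(a)+dy*np.sin(a); Y=-dx*np.sin(a)+dy*np.cos(a); Z=W[...,2]
Bx=np.stack([X,Y,Z],-1)
ins=(abs(X)<.088)
for n,lo,hi,zl,zh in [("worn grip",-.108,-.004,.062,.078),("worn back",-.108,-.004,.026,.042),("kept grip",.004,.09,.068,.085),("kept back",.004,.09,.032,.046)]:
    m=ins&(Y>lo)&(Y<hi)&(Z>zl)&(Z<zh); m=big(m); p=Bx[m]
    print(n,m.sum(),rect(Bx,m),p.mean(0).round(4),"z",np.percentile(p[:,2],[5,50,95]).round(4))
m=(abs(X)<.08)&(abs(Y)<.012)&(Z>.022)&(Z<.036); print("divider",m.sum(),np.median(Y[m]),np.median(Z[m]))
# lid angle
m=(abs(X)<.08)&(Y>.11)&(Y<.2)&(Z>.1)&(Z<.32); p=Bx[m]; k=np.polyfit(p[:,2],p[:,1],1); print("lid lean rad past upright",k)
E
```

```text
worn grip 802 (array([-0.0064, -0.0482]), array([0.0598, 0.024 ]), 5.28) [-0.0051 -0.048   0.0697] z [0.0671 0.0699 0.0715]
worn back 1601 (array([-0.0019, -0.0478]), array([0.0993, 0.054 ]), 5.24) [ 0.0061 -0.0466  0.032 ] z [0.0291 0.0321 0.0338]
kept grip 993 (array([-0.0016,  0.0486]), array([0.0242, 0.0691]), 89.42) [-0.0003  0.0479  0.0755] z [0.0724 0.0758 0.0774]
kept back 2457 (array([-0.0024,  0.0487]), array([0.0543, 0.1396]), 89.69) [0.0043 0.0463 0.0381] z [0.0365 0.0381 0.0397]
divider 362 0.0010811844227430326 0.030021927527459975
lid lean rad past upright [0.08284893 0.11985104]
```

```bash
python3 - <<'E'
from h import *
t=box2w(-.006,-.048); print(t)
plan([([t[0],t[1],.20],-83,5),([t[0],t[1],.07],-83,5),([t[0],t[1],.003],-83,6)])
E
```

```text
[0.51722662 0.24764313 0.        ]
[-0.0013  0.0018  0.0304] [ 0.001  0.002 -0.016] 
[-0.0014  0.0019  0.0304] [ 0.001  0.002 -0.016] 
[-0.0015  0.0019  0.0304] [ 0.001  0.002 -0.016] 
[-0.0016  0.0019  0.0303] [ 0.001  0.002 -0.016] 
[-0.0017  0.0019  0.0303] [ 0.001  0.002 -0.016] 
-- [0.5172 0.2476 0.2   ]
[0.    0.    0.026] [-0.  0.  0.] 
[0.    0.    0.026] [-0.  0.  0.] 
[0.    0.    0.026] [-0.  0.  0.] 
[-0.     0.     0.026] [-0.  0.  0.] 
[-0.     0.     0.026] [-0.  0.  0.] 
-- [0.5172 0.2476 0.07  ]
[-0.      0.      0.0112] [0. 0. 0.] 
[-0.      0.      0.0112] [ 0. -0.  0.] 
[-0.      0.      0.0112] [ 0. -0.  0.] 
[-0.      0.      0.0112] [0. 0. 0.] 
[-0.      0.      0.0112] [-0.  0.  0.] 
[-0.      0.      0.0112] [ 0. -0.  0.] 
-- [0.5172 0.2476 0.003 ]
```

>>> apply_moves(
  moves=[0.05,-0.001,0.002,0.03,0.001,0.002,-0.016,0.05,-0.001,0.002,0.03,0.001,0.002,-0.016,0.05,-0.001,0.002,0.03,0.001,0.002,-0.016,0.05,-0.002,0.002,0.03,0.001,0.002,-0.016,0.05,-0.002,0.002,0.03,0.001,0.002,-0.016,0.05,0,0,0.03,0,0,0,0.05,0,0,0.03,0,0,0,0.05,0,0,0.03,0,0,0],
)

```text
clock: 11.52
position: [0.5266, 0.2517, 0.1138]
ee_rot: [-0.004, 0.998, 0.061, 0.013]
contact_force: [0.2, 0.8, -0.5]
width: 0.0498
```

```bash
python3 - <<'E'
from h import *
status()
t=box2w(-.006,-.048)
grab("wrist","w11")
status()
plan([([t[0],t[1],.003],-83,8)])
E
```

```text
t 11.52 p [0.5266 0.2517 0.1138] box [ 0.0035 -0.0442  0.1138] yang -82.97 tilt [0.0245 0.0104] F [ 0.16  0.76 -0.54] w 0.0498 q [0.33 0.33 1.63 0.   1.15 1.77]
t 11.57 p [0.5221 0.2502 0.1072] box [-0.0011 -0.0456  0.1072] yang -82.98 tilt [0.0125 0.0065] F [-2.22 -0.18 -4.13] w 0.05 q [0.33 0.33 1.64 0.   1.15 1.77]
[-0.0008  0.0003  0.013 ] [-0.001 -0.002  0.   ] 
[-0.0008  0.0003  0.013 ] [-0.001 -0.002  0.   ] 
[-0.0008  0.0003  0.013 ] [-0.001 -0.002  0.   ] 
[-0.0007  0.0003  0.013 ] [-0.001 -0.002  0.   ] 
[-0.0007  0.0003  0.013 ] [-0.001 -0.002  0.   ] 
[-0.0007  0.0003  0.013 ] [-0.001 -0.002  0.   ] 
[-0.0007  0.0003  0.013 ] [-0.001 -0.002  0.   ] 
[-0.0007  0.0003  0.013 ] [-0.001 -0.002  0.   ] 
-- [0.5172 0.2476 0.003 ]
```

View pics/w11.png

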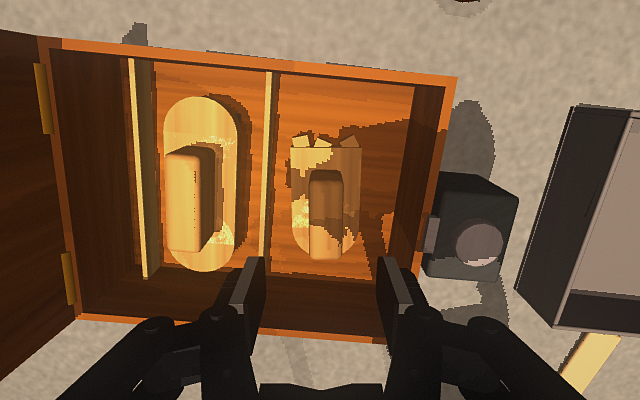

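>>> apply_moves(
  moves=[0.05,-0.001,0,0.014,-0.001,-0.002,0,0.05,-0.001,0,0.014,-0.001,-0.002,0,0.05,-0.001,0,0.014,-0.001,-0.002,0,0.05,-0.001,0,0.014,-0.001,-0.002,0,0.05,-0.001,0,0.012,-0.001,-0.002,0,0.05,0,0,0.01,0,0,0,0.05,0,0,0.006,0,0,0,0.05,0,0,0,0,0,0],
)

```text
clock: 12.23
position: [0.5182, 0.2543, 0.0206]
ee_rot: [-0.001, 0.998, 0.062, 0.001]
contact_force: [-0.3, 0.7, 0.1]
width: 0.05
```

```bash
python3 - <<'E'
from h import *
d=grab("wrist","w12");W=cloud(d)
status()
for u in (252,390): print([ (v,W[v,u].round(3).tolist()) for v in range(250,280,4)])
E
```

```text
t 12.28 p [0.5186 0.2545 0.0212] box [-0.0044 -0.0412  0.0212] yang -82.89 tilt [0.0018 0.0018] F [ 0.03  0.58 -0.55] w 0.0502 q [0.33 0.42 1.74 0.   0.97 1.78]
[(250, [0.496, 0.295, 0.006]), (254, [0.492, 0.294, 0.005]), (258, [0.525, 0.285, 0.068]), (262, [0.526, 0.284, 0.073]), (266, [0.526, 0.284, 0.076]), (270, [0.526, 0.283, 0.079]), (274, [0.526, 0.282, 0.082]), (278, [0.525, 0.282, 0.084])]
[(250, [0.506, 0.21, 0.007]), (254, [0.504, 0.209, 0.006]), (258, [0.533, 0.227, 0.07]), (262, [0.533, 0.227, 0.073]), (266, [0.532, 0.228, 0.075]), (270, [0.532, 0.228, 0.077]), (274, [0.532, 0.229, 0.081]), (278, [0.533, 0.23, 0.085])]
```

View pics/w12.png

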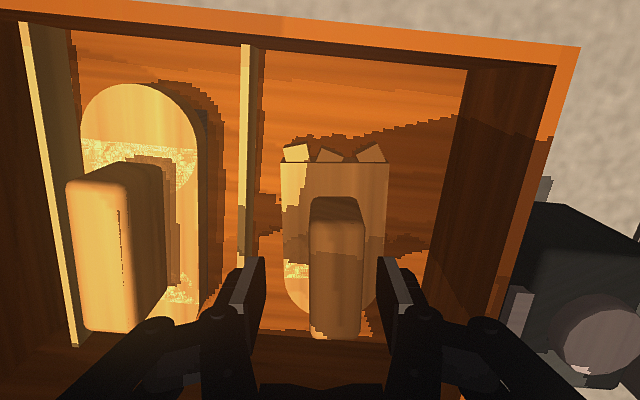

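Finger tips at z ≈ 0.067, straddling the grip but 7 mm off-centre. I'll shift, descend and close.

>>> apply_moves(
  moves=[0.05,0,0.004,0,0,0,0,0.05,0,0.003,0.004,0,0,0,0.05,0,0,0.005,0,0,0,0.05,0,0,0.005,0,0,0,0.05,0,0,0.003,0,0,0,0.05,0,0,0.001,0,0,0,0.05,0,0,0,0,0,0,0.05,0,0,0,0,0,0],
)

```text
clock: 12.95
position: [0.5222, 0.2472, 0.0043]
ee_rot: [-0.002, 0.998, 0.062, 0.004]
contact_force: [0.1, 0.1, -0.1]
width: 0.05
```

```bash
python3 - <<'E'
from h import *
status()
E
```

```text
t 12.95 p [0.5222 0.2472 0.0043] box [-0.001  -0.0486  0.0043] yang -82.93 tilt [0.0075 0.0036] F [ 0.13  0.14 -0.09] w 0.05 q [0.32 0.44 1.77 0.   0.93 1.77]
```

>>> apply_moves(
  moves=[0.015,-0.004,0,0,0,0,0,0.015,0,0,0,0,0,0,0.015,0,0,0,0,0,0,0.015,0,0,0,0,0,0,0.015,0,0,0,0,0,0,0.015,0,0,0,0,0,0,0.015,0,0,-0.004,0,0,0,0.015,0,0,-0.008,0,0,0],
  newtons=50,
)

```text
clock: 13.62
position: [0.516, 0.2463, 0.0154]
ee_rot: [-0.001, 0.998, 0.062, 0.002]
contact_force: [-0.9, -0.8, -0.9]
width: 0.0233
```

```bash
python3 - <<'E'
from h import *
d=grab("wrist","w13")
status()
E
```

```text
t 13.67 p [0.5173 0.2468 0.0174] box [-0.0059 -0.0488  0.0174] yang -82.9 tilt [0.007  0.0034] F [ 0.63  0.83 -0.22] w 0.0231 q [0.32 0.42 1.76 0.   0.95 1.77]
```

View pics/w13.png

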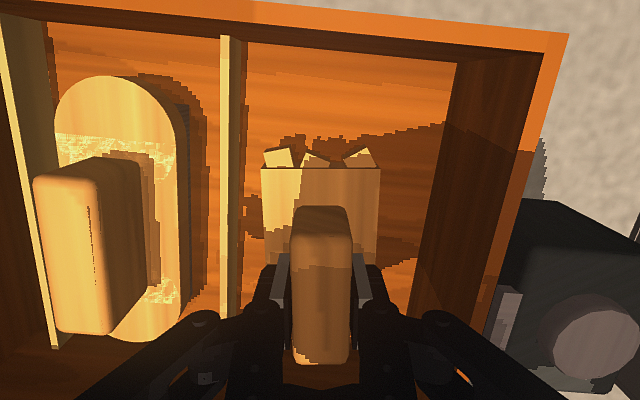

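The worn brush is held (width 23 mm). Lifting and carrying it to the bin.

```bash
python3 - <<'E'
from h import *
plan([([.518,.246,.14],-83,5),([.528,-.004,.14],-89,8),([.529,-.005,.05],-89,3)])
E
```

```text
[ 0.0003  0.0001 -0.0245] [-0.001 -0.001  0.   ] 
[ 0.0003  0.0001 -0.0245] [-0.001 -0.001  0.   ] 
[ 0.0002  0.0001 -0.0245] [-0.001 -0.001  0.   ] 
[ 0.0002  0.0002 -0.0245] [-0.001 -0.001  0.   ] 
[ 0.0002  0.0002 -0.0245] [-0.001 -0.001  0.   ] 
-- [0.518 0.246 0.14 ]
[-0.0026  0.0312  0.    ] [0.    0.    0.013] 
[-0.0022  0.0312  0.    ] [0.    0.    0.013] 
[-0.0018  0.0312  0.    ] [0.    0.    0.013] 
[-0.0013  0.0312  0.    ] [0.    0.    0.013] 
[-0.0009  0.0313  0.    ] [0.    0.    0.013] 
[-0.0005  0.0313  0.    ] [0.    0.    0.013] 
[-0.0001  0.0313 -0.    ] [0.    0.    0.013] 
[ 0.0003  0.0313 -0.    ] [0.    0.    0.013] 
-- [ 0.528 -0.004  0.14 ]
[0.0003 0.0003 0.03  ] [ 0. -0. -0.] 
[0.0003 0.0003 0.03  ] [ 0. -0. -0.] 
[0.0003 0.0003 0.03  ] [ 0. -0. -0.] 
-- [ 0.529 -0.005  0.05 ]
```

>>> apply_moves(
  moves=[0.015,0,0,-0.018,-0.001,-0.001,0,0.015,0,0,-0.025,-0.001,-0.001,0,0.015,0,0,-0.027,-0.001,-0.001,0,0.015,0,0,-0.027,-0.001,-0.001,0,0.015,0,0,-0.027,0,0,0,0.015,-0.002,0.01,-0.005,0,0,0,0.015,-0.002,0.02,0,0,0,0.02,0.015,-0.002,0.03,0,0,0,0.02],
)

```text
clock: 14.33
position: [0.5184, 0.1892, 0.156]
ee_rot: [-0.001, 0.999, 0.044, 0.004]
contact_force: [0.9, -0.9, -1.3]
width: 0.0234
```

```bash
python3 - <<'E'
from h import *
status()
plan([([.528,-.004,.14],-89,7)])
E
```

```text
t 14.33 p [0.5184 0.1892 0.156 ] box [-0.0066 -0.1065  0.156 ] yang -84.91 tilt [0.0085 0.0029] F [ 0.94 -0.93 -1.33] w 0.0234 q [0.22 0.26 1.62 0.   1.25 1.7 ]
[-0.0011  0.0276  0.0022] [-0.    -0.001  0.01 ] 
[-0.0008  0.0276  0.0022] [-0.    -0.001  0.01 ] 
[-0.0005  0.0276  0.0022] [-0.    -0.001  0.01 ] 
[-0.0002  0.0276  0.0022] [-0.    -0.001  0.01 ] 
[0.     0.0276 0.0023] [-0.    -0.001  0.01 ] 
[0.0003 0.0276 0.0023] [-0.    -0.001  0.01 ] 
[0.0006 0.0276 0.0023] [-0.    -0.001  0.01 ] 
-- [ 0.528 -0.004  0.14 ]
```

>>> apply_moves(
  moves=[0.015,0,0.027,0,0,-0.001,0.01,0.015,0,0.027,0,0,-0.001,0.01,0.015,0,0.027,0,0,-0.001,0.01,0.015,0,0.027,0,0,-0.001,0.01,0.015,0,0.027,0,0,-0.001,0.01,0.015,0,0.025,0.004,0,-0.001,0.01,0.015,0,0.02,0.01,0,-0.001,0.01,0.015,0,0.005,0.015,0,0,0],
)

```text
clock: 15.0
position: [0.527, -0.0122, 0.1269]
ee_rot: [0.002, 1.0, 0.007, 0.003]
contact_force: [0.9, 0.6, -1.1]
width: 0.0232
```

```bash
python3 - <<'E'
from h import *
d=grab("wrist","w14")
status()
plan([([.530,-.006,.03],-89,7)])
E
```

```text
t 15.05 p [ 0.5243 -0.0118  0.1234] box [-0.0067 -0.3076  0.1234] yang -89.19 tilt [-0.0005 -0.003 ] F [-0.4  -1.68 -3.44] w 0.0234 q [-0.15  0.25  1.72 -0.    1.17  1.4 ]
[ 0.0008 -0.0009  0.0133] [ 0.  0. -0.] 
[ 0.0008 -0.0009  0.0133] [ 0.  0. -0.] 
[ 0.0008 -0.0009  0.0133] [ 0.  0. -0.] 
[ 0.0008 -0.0008  0.0133] [ 0.  0. -0.] 
[ 0.0008 -0.0008  0.0133] [ 0.  0. -0.] 
[ 0.0008 -0.0008  0.0133] [ 0.  0. -0.] 
[ 0.0008 -0.0008  0.0133] [ 0.  0. -0.] 
-- [ 0.53  -0.006  0.03 ]
```

View pics/w14.png

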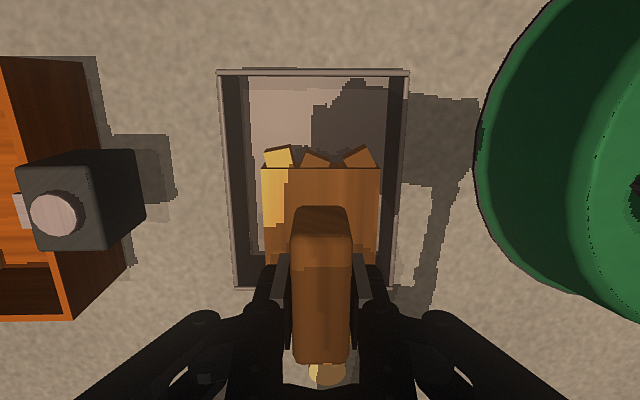

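>>> apply_moves(
  moves=[0.015,0.001,-0.001,0.014,0,0,0,0.015,0.001,-0.001,0.015,0,0,0,0.015,0.001,-0.001,0.015,0,0,0,0.015,0.001,-0.001,0.015,0,0,0,0.015,0.001,-0.001,0.015,0,0,0,0.015,0.001,0,0.012,0,0,0,0.015,0,0,0.008,0,0,0,0.015,0,0,0.004,0,0,0],
)

```text
clock: 15.72
position: [0.5251, -0.0076, 0.0203]
ee_rot: [0.001, 1.0, 0.006, -0.003]
contact_force: [-0.1, -0.3, -1.1]
width: 0.0233
```

```bash
python3 - <<'E'
from h import *
status()
plan([([.530,-.006,.006],-89,4)])
E
```

```text
t 15.72 p [ 0.5251 -0.0076  0.0203] box [-0.0057 -0.3034  0.0203] yang -89.37 tilt [-0.0059 -0.0013] F [-0.09 -0.32 -1.05] w 0.0233 q [-0.15  0.36  1.85 -0.    0.93  1.42]
[ 0.0012 -0.0004  0.0036] [ 0.     0.001 -0.002] 
[ 0.0012 -0.0004  0.0036] [ 0.     0.001 -0.002] 
[ 0.0012 -0.0004  0.0036] [ 0.     0.001 -0.002] 
[ 0.0012 -0.0004  0.0036] [ 0.     0.001 -0.002] 
-- [ 0.53  -0.006  0.006]
```

>>> apply_moves(
  moves=[0.015,0.001,0,0.006,0,0.001,0,0.015,0,0,0.005,0,0.001,0,0.015,0,0,0.003,0,0.001,0,0.015,0,0,0.002,0,0.001,0,0.015,0,0,0,0,0,0,0.05,0,0,0,0,0,0,0.05,0,0,0,0,0,0,0.05,0,0,0,0,0,0],
)

```text
clock: 16.38
position: [0.5273, -0.0075, 0.0046]
ee_rot: [0.001, 1.0, 0.006, 0.001]
contact_force: [0.2, -1.2, 0.3]
width: 0.0498
```

```bash
python3 - <<'E'
from h import *
status(); grab("wrist","w15")
plan([([.530,-.006,.17],-89,6),([.5803,-.2570,.19],-130,12)])
E
```

```text
t 16.38 p [ 0.5273 -0.0075  0.0046] box [-0.0035 -0.3033  0.0046] yang -89.33 tilt [ 0.0016 -0.0017] F [ 0.25 -1.16  0.33] w 0.0498 q [-0.15  0.38  1.87 -0.    0.88  1.42]
[ 0.0005 -0.0002 -0.0276] [ 0.    -0.    -0.001] 
[ 0.0005 -0.0002 -0.0276] [ 0.    -0.    -0.001] 
[ 0.0005 -0.0002 -0.0276] [ 0.    -0.    -0.001] 
[ 0.0005 -0.0002 -0.0276] [ 0.    -0.    -0.001] 
[ 0.0005 -0.0002 -0.0276] [ 0.    -0.    -0.001] 
[ 0.0005 -0.0002 -0.0276] [ 0.    -0.    -0.001] 
-- [ 0.53  -0.006  0.17 ]
[ 0.0038  0.021  -0.0017] [-0.   -0.    0.06] 
[ 0.0051  0.0207 -0.0017] [-0.   -0.    0.06] 
[ 0.0063  0.0204 -0.0017] [-0.   -0.    0.06] 
[ 0.0075  0.02   -0.0017] [-0.   -0.    0.06] 
[ 0.0087  0.0195 -0.0017] [-0.   -0.    0.06] 
[ 0.0098  0.0189 -0.0017] [-0.   -0.    0.06] 
[ 0.0109  0.0183 -0.0017] [-0.   -0.    0.06] 
[ 0.012   0.0176 -0.0017] [-0.   -0.    0.06] 
[ 0.013   0.0169 -0.0017] [-0.   -0.    0.06] 
[ 0.014   0.0161 -0.0017] [-0.   -0.    0.06] 
[ 0.015   0.0152 -0.0017] [-0.   -0.    0.06] 
[ 0.0158  0.0143 -0.0017] [-0.   -0.    0.06] 
-- [ 0.5803 -0.257   0.19  ]
```

View pics/w15.png

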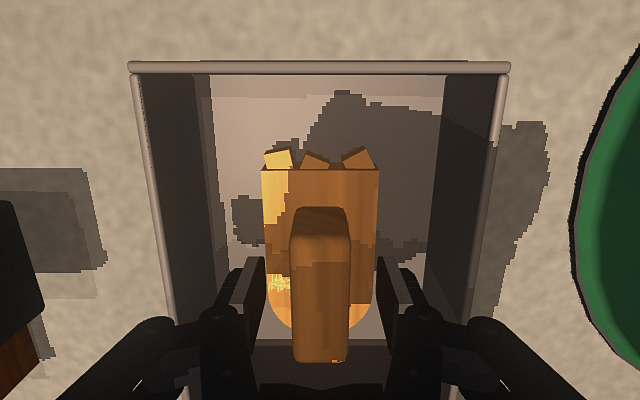

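The worn brush is released inside the bin. On to the basin.

>>> apply_moves(
  moves=[0.05,0,0,-0.02,0,0,0,0.05,0,0,-0.035,0,0,0,0.05,0,0,-0.038,0,0,0,0.05,0,0,-0.038,0,0,0,0.05,0,0,-0.03,0,0,0.06,0.05,0.004,0.02,-0.01,0,0,0.08,0.05,0.006,0.025,0,0,0,0.08,0.05,0.008,0.026,0,0,0,0.08],
)

```text
clock: 17.1
position: [0.535, -0.0772, 0.1869]
ee_rot: [-0.0, 0.989, -0.146, 0.002]
contact_force: [0.2, -0.6, 0.1]
width: 0.0502
```

```bash
python3 - <<'E'
from h import *
status()
plan([([.5803,-.2570,.18],-130,8)])
E
```

```text
t 17.1 p [ 0.535  -0.0772  0.1869] box [ 0.0022 -0.3733  0.1869] yang -106.82 tilt [ 0.0047 -0.    ] F [ 0.25 -0.58  0.07] w 0.0502 q [-0.27  0.22  1.59  0.    1.32  1.59]
[0.0119 0.0199 0.0009] [-0.    -0.001  0.051] 
[0.0129 0.0192 0.0009] [-0.    -0.001  0.051] 
[0.0139 0.0186 0.0009] [-0.    -0.001  0.051] 
[0.0148 0.0178 0.0009] [-0.    -0.001  0.051] 
[0.0157 0.0171 0.0009] [-0.    -0.001  0.051] 
[0.0165 0.0163 0.0009] [-0.    -0.001  0.051] 
[0.0173 0.0154 0.0009] [-0.    -0.001  0.051] 
[0.0181 0.0145 0.0009] [-0.    -0.001  0.051] 
-- [ 0.5803 -0.257   0.18  ]
```

>>> apply_moves(
  moves=[0.05,0.012,0.02,0,0,0,0.051,0.05,0.013,0.019,0,0,0,0.051,0.05,0.014,0.019,0,0,0,0.051,0.05,0.015,0.018,0,0,0,0.051,0.05,0.016,0.017,0,0,0,0.051,0.05,0.016,0.016,0,0,0,0.051,0.05,0.016,0.014,0,0,0,0.05,0.05,0.01,0.008,0,0,0,0.05],
)

```text
clock: 17.77
position: [0.578, -0.2571, 0.1931]
ee_rot: [-0.0, 0.935, -0.354, 0.008]
contact_force: [-0.2, -0.0, 0.4]
width: 0.0501
```

```bash
python3 - <<'E'
from h import *
d=grab("wrist","w16"); status()
W=cloud(d); Z=W[...,2]
m=(np.hypot(W[...,0]-.58,W[...,1]+.2568)<.06)&(Z>.155)&(Z<.178); m[255:]=False; m=big(m); print(m.sum(),rect(W,m),np.median(Z[m]))
m=(np.hypot(W[...,0]-.58,W[...,1]+.2568)<.09)&(Z>.127)&(Z<.138); m=big(m); print(m.sum(),rect(W,m),np.median(Z[m]))
plan([([.5803,-.2570,.15],-130,4)])
E
```

```text
t 17.82 p [ 0.5785 -0.2595  0.1929] box [ 0.0402 -0.5567  0.1929] yang -131.59 tilt [ 0.0148 -0.0076] F [ 1.4  -1.33  0.86] w 0.0502 q [-0.53  0.35  1.39  0.    1.38  1.76]
3679 (array([ 0.5837, -0.259 ]), array([0.024 , 0.0628]), 49.36) 0.1698314741348779
8426 (array([ 0.5805, -0.2564]), array([0.054 , 0.1399]), 50.26) 0.13214361978486372
[-0.0003 -0.0007  0.0107] [-0.001 -0.004 -0.007] 
[-0.0002 -0.0007  0.0107] [-0.001 -0.004 -0.007] 
[-0.0002 -0.0007  0.0107] [-0.001 -0.004 -0.007] 
[-0.0001 -0.0007  0.0107] [-0.001 -0.004 -0.007] 
-- [ 0.5803 -0.257   0.15  ]
```

View pics/w16.png

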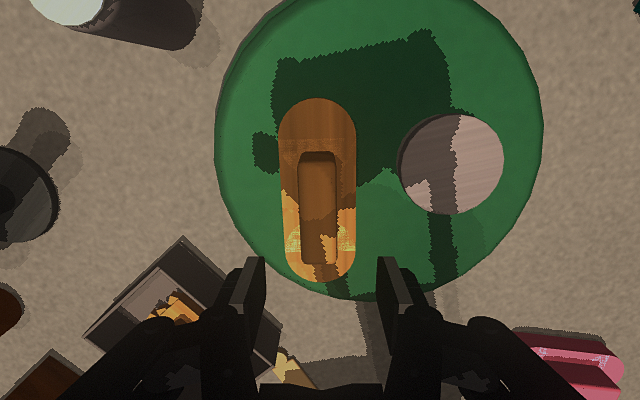

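The new brush is at (318,190) between the jaws, centre (0.5805, -0.2564), matching the first measurement; the tin is clear to the right. Descending.

>>> apply_moves(
  moves=[0.05,0,0,0.012,-0.001,-0.004,-0.007,0.05,0,0,0.012,-0.001,-0.004,-0.007,0.05,0,0,0.012,-0.001,-0.003,-0.007,0.05,0,0,0.012,-0.001,-0.003,-0.006,0.05,0,0,0.009,0,0,0,0.05,0,0,0.006,0,0,0,0.05,0,0,0.004,0,0,0,0.05,0,0,0,0,0,0],
)

```text
clock: 18.48
position: [0.5764, -0.2545, 0.1166]
ee_rot: [-0.001, 0.941, -0.338, -0.003]
contact_force: [-0.6, 0.9, 0.3]
width: 0.0499
```

```bash
python3 - <<'E'
from h import *
d=grab("wrist","w17"); status()
plan([([.5805,-.2564,.106],-129.9,4)])
E
```

```text
t 18.53 p [ 0.5766 -0.2546  0.1171] box [ 0.0384 -0.5518  0.1171] yang -129.54 tilt [-0.0045  0.0042] F [-0.23  0.39 -0.78] w 0.0504 q [-0.53  0.41  1.49  0.    1.25  1.73]
[ 0.0011 -0.0003  0.0028] [-0.     0.002  0.002] 
[ 0.0011 -0.0003  0.0028] [-0.     0.002  0.002] 
[ 0.0011 -0.0003  0.0028] [-0.     0.002  0.002] 
[ 0.0011 -0.0003  0.0028] [-0.     0.002  0.002] 
-- [ 0.5805 -0.2564  0.106 ]
```

View pics/w17.png

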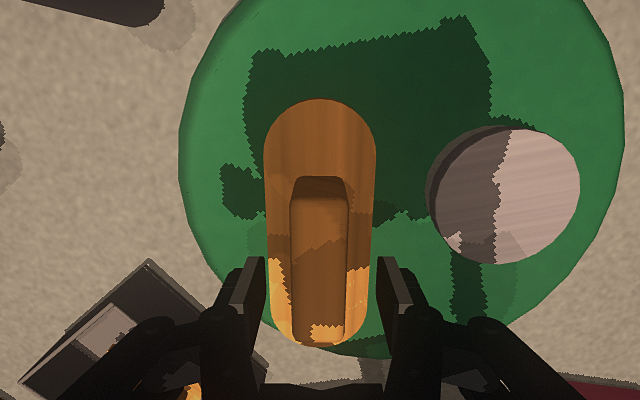

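>>> apply_moves(
  moves=[0.05,0.002,0,0.004,0,0.002,0.002,0.05,0.001,0,0.004,0,0.002,0.002,0.05,0.001,0,0.003,0,0.001,0,0.05,0,0,0.001,0,0,0,0.015,0,0,0,0,0,0,0.015,0,0,0,0,0,0,0.015,0,0,0,0,0,0,0.015,0,0,0,0,0,0],
  newtons=60,
)

```text
clock: 19.2
position: [0.5818, -0.2583, 0.1065]
ee_rot: [0.0, 0.94, -0.34, 0.003]
contact_force: [0.5, 0.2, -2.3]
width: 0.0226
```

```bash
python3 - <<'E'
from h import *
status()
E
```

```text
t 19.2 p [ 0.5818 -0.2583  0.1065] box [ 0.0436 -0.5556  0.1065] yang -129.79 tilt [ 0.0048 -0.0021] F [ 0.46  0.21 -2.25] w 0.0226 q [-0.53  0.42  1.5   0.    1.21  1.74]
```

```bash
python3 - <<'E'
from h import *
t=box2w(0,-.048); print(t)
plan([([.58,-.258,.2],-129.8,5),([t[0]+.002,t[1],.19],-88.3,19)])
E
```

```text
[0.52322398 0.24782113 0.        ]
[-0.0002  0.0002 -0.0187] [-0.    -0.001  0.   ] 
[-0.0002  0.0002 -0.0187] [-0.    -0.001  0.   ] 
[-0.0003  0.0002 -0.0187] [-0.    -0.001  0.   ] 
[-0.0003  0.0002 -0.0187] [-0.    -0.001  0.   ] 
[-0.0003  0.0002 -0.0187] [-0.    -0.001  0.   ] 
-- [ 0.58  -0.258  0.2  ]
[-0.0193 -0.0186  0.0005] [ 0.     0.    -0.038] 
[-0.0185 -0.0193  0.0005] [ 0.     0.    -0.038] 
[-0.0178 -0.02    0.0005] [ 0.     0.    -0.038] 
[-0.017  -0.0207  0.0005] [ 0.     0.    -0.038] 
[-0.0162 -0.0213  0.0005] [ 0.     0.    -0.038] 
[-0.0154 -0.0219  0.0005] [ 0.     0.    -0.038] 
[-0.0145 -0.0225  0.0005] [ 0.     0.    -0.038] 
[-0.0137 -0.023   0.0005] [ 0.     0.    -0.038] 
[-0.0128 -0.0235  0.0005] [ 0.     0.    -0.038] 
[-0.0119 -0.024   0.0005] [ 0.     0.    -0.038] 
[-0.011  -0.0244  0.0005] [ 0.     0.    -0.038] 
[-0.01   -0.0248  0.0005] [ 0.     0.    -0.038] 
[-0.0091 -0.0252  0.0005] [ 0.     0.    -0.038] 
[-0.0081 -0.0255  0.0005] [ 0.     0.    -0.038] 
[-0.0071 -0.0258  0.0005] [ 0.     0.    -0.038] 
[-0.0061 -0.0261  0.0005] [ 0.     0.    -0.038] 
[-0.0051 -0.0263  0.0005] [ 0.     0.    -0.038] 
[-0.0041 -0.0265  0.0005] [ 0.     0.    -0.038] 
[-0.0031 -0.0266  0.0005] [ 0.     0.    -0.038] 
-- [0.5252 0.2478 0.19  ]
```

>>> apply_moves(
  moves=[0.015,0,0,-0.01,0,0,0,0.015,0,0,-0.018,0,0,0,0.015,0,0,-0.022,0,0,0,0.015,0,0,-0.022,0,0,0,0.015,0,0,-0.015,0,0,0,0.015,-0.01,-0.01,-0.005,0,0,-0.02,0.015,-0.019,-0.019,0,0,0,-0.04,0.015,-0.019,-0.019,0,0,0,-0.04],
)

```text
clock: 19.87
position: [0.5718, -0.1927, 0.2029]
ee_rot: [0.001, 0.956, -0.294, 0.001]
contact_force: [0.6, 0.7, -2.3]
width: 0.0231
```

```bash
python3 - <<'E'
from h import *
status();t=box2w(0,-.048); grab("wrist","w18")
plan([([t[0]+.002,t[1],.19],-88.3,17)])
E
```

```text
t 19.87 p [ 0.5718 -0.1927  0.2029] box [ 0.0355 -0.4898  0.2029] yang -124.14 tilt [ 0.0012 -0.0026] F [ 0.61  0.7  -2.3 ] w 0.0231 q [-0.44  0.31  1.43 -0.    1.4   1.73]
[-0.0164 -0.0197  0.0009] [-0.     0.    -0.037] 
[-0.0157 -0.0203  0.0009] [-0.     0.    -0.037] 
[-0.0149 -0.0209  0.0009] [-0.     0.    -0.037] 
[-0.0142 -0.0214  0.0009] [-0.     0.    -0.037] 
[-0.0134 -0.0219  0.0009] [-0.     0.    -0.037] 
[-0.0126 -0.0224  0.0009] [-0.     0.    -0.037] 
[-0.0117 -0.0228  0.0008] [-0.     0.    -0.037] 
[-0.0109 -0.0232  0.0008] [-0.     0.    -0.037] 
[-0.01   -0.0236  0.0008] [-0.     0.    -0.037] 
[-0.0092 -0.024   0.0008] [-0.     0.    -0.037] 
[-0.0083 -0.0243  0.0008] [-0.     0.    -0.037] 
[-0.0074 -0.0246  0.0008] [-0.     0.    -0.037] 
[-0.0065 -0.0248  0.0008] [-0.     0.    -0.037] 
[-0.0056 -0.025   0.0008] [-0.     0.    -0.037] 
[-0.0047 -0.0252  0.0008] [-0.     0.    -0.037] 
[-0.0037 -0.0254  0.0008] [-0.     0.    -0.037] 
[-0.0028 -0.0255  0.0008] [-0.     0.    -0.037] 
-- [0.5252 0.2478 0.19  ]
```

View pics/w18.png

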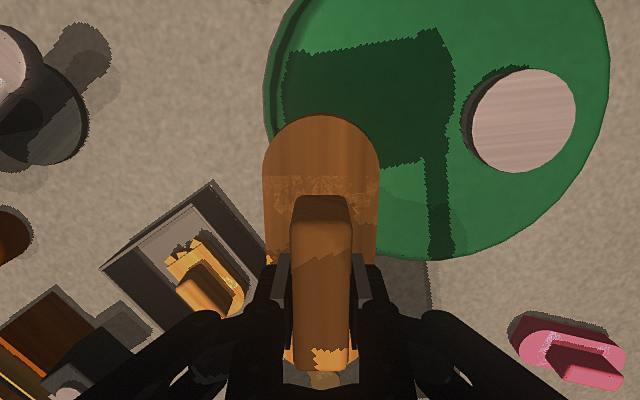

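The new brush is held square, and the worn one lies in the bin at (205,280). Carrying on to the box.

>>> apply_moves(
  moves=[0.015,-0.016,-0.02,0,0,0,-0.037,0.015,-0.016,-0.02,0,0,0,-0.037,0.015,-0.015,-0.021,0,0,0,-0.037,0.015,-0.014,-0.021,0,0,0,-0.037,0.015,-0.013,-0.022,0,0,0,-0.037,0.015,-0.013,-0.022,0,0,0,-0.037,0.015,-0.012,-0.023,0,0,0,-0.037,0.015,-0.011,-0.023,0,0,0,-0.037],
)

```text
clock: 20.58
position: [0.5389, 0.0306, 0.203]
ee_rot: [-0.003, 0.99, -0.139, -0.004]
contact_force: [0.8, -0.0, -1.0]
width: 0.0228
```

```bash
python3 - <<'E'
from h import *
status();t=box2w(0,-.048)
plan([([t[0]+.002,t[1],.19],-88.3,9)])
E
```

```text
t 20.58 p [0.5389 0.0306 0.203 ] box [ 0.0093 -0.2656  0.203 ] yang -105.93 tilt [-0.0069  0.007 ] F [ 0.8  -0.01 -0.97] w 0.0228 q [-0.08  0.22  1.55  0.01  1.37  1.77]
[-0.0081 -0.0228  0.0016] [-0.001  0.001 -0.034] 
[-0.0073 -0.023   0.0016] [-0.001  0.001 -0.034] 
[-0.0065 -0.0233  0.0016] [-0.001  0.001 -0.034] 
[-0.0057 -0.0235  0.0016] [-0.001  0.001 -0.034] 
[-0.0049 -0.0237  0.0015] [-0.001  0.001 -0.034] 
[-0.0041 -0.0238  0.0015] [-0.001  0.001 -0.034] 
[-0.0033 -0.024   0.0015] [-0.001  0.001 -0.034] 
[-0.0025 -0.0241  0.0015] [-0.001  0.001 -0.034] 
[-0.0016 -0.0241  0.0015] [-0.001  0.001 -0.034] 
-- [0.5252 0.2478 0.19  ]
```

>>> apply_moves(
  moves=[0.015,-0.008,-0.024,0.001,-0.001,0.001,-0.039,0.015,-0.008,-0.024,0.001,-0.001,0.001,-0.039,0.015,-0.007,-0.025,0.001,-0.001,0.001,-0.039,0.015,-0.006,-0.025,0.001,-0.001,0.001,-0.039,0.015,-0.005,-0.025,0.001,-0.001,0.001,-0.039,0.015,-0.004,-0.025,0.001,-0.001,0.001,-0.039,0.015,-0.003,-0.024,0.001,0,0,-0.038,0.015,-0.002,-0.018,0,0,0,-0.036],
)

```text
clock: 21.25
position: [0.5102, 0.2413, 0.1958]
ee_rot: [-0.002, 1.0, 0.027, -0.005]
contact_force: [0.8, -0.1, -2.1]
width: 0.023
```

```bash
python3 - <<'E'
from h import *
grab("wrist","w19");status();t=box2w(0,-.048)
plan([([t[0]+.001,t[1],.10],-88.3,6)])
E
```

```text
t 21.3 p [0.5094 0.2449 0.1958] box [-0.0139 -0.0505  0.1958] yang -86.69 tilt [-0.0116  0.0075] F [ 0.26  3.42 -1.95] w 0.0233 q [0.32 0.26 1.51 0.01 1.37 1.83]
[ 0.0027 -0.0002  0.0159] [-0.001  0.002  0.005] 
[ 0.0026 -0.0002  0.016 ] [-0.001  0.002  0.005] 
[ 0.0026 -0.0003  0.016 ] [-0.001  0.002  0.005] 
[ 0.0026 -0.0003  0.016 ] [-0.001  0.002  0.005] 
[ 0.0026 -0.0003  0.016 ] [-0.001  0.002  0.005] 
[ 0.0025 -0.0004  0.016 ] [-0.001  0.002  0.005] 
-- [0.5242 0.2478 0.1   ]
```

View pics/w19.png

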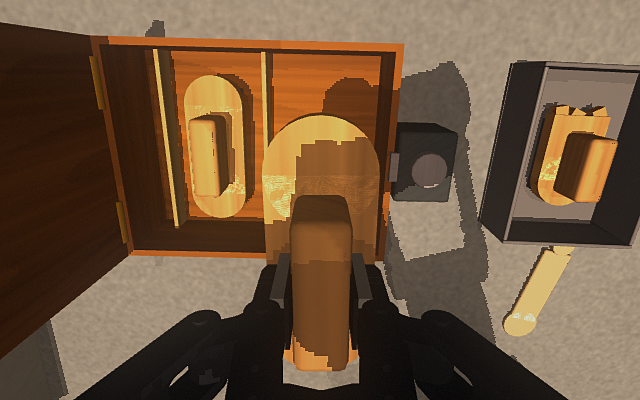

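>>> apply_moves(
  moves=[0.015,0.003,0,0.012,-0.001,0.003,0.007,0.015,0.003,0,0.012,-0.001,0.003,0.007,0.015,0.003,0,0.012,-0.001,0.002,0.007,0.015,0.003,0,0.012,-0.001,0.002,0.007,0.015,0.002,0,0.01,-0.001,0.001,0,0.015,0.001,0,0.006,0,0,0,0.015,0,0,0,0,0,0,0.015,0,0,0,0,0,0],
)

```text
clock: 21.97
position: [0.5167, 0.2516, 0.1288]
ee_rot: [-0.002, 1.0, 0.02, -0.003]
contact_force: [-1.2, -0.5, -2.0]
width: 0.023
```

```bash
python3 - <<'E'
from h import *
grab("wrist","w20");status();t=box2w(0,-.048)
plan([([t[0]+.001,t[1],.05],-88.3,6)])
E
```

```text
t 22.02 p [0.5167 0.2515 0.1289] box [-0.0064 -0.0441  0.1289] yang -87.72 tilt [-0.0055  0.0039] F [-0.4   0.47 -1.95] w 0.0228 q [0.33 0.32 1.6  0.01 1.22 1.86]
[0.0013 0.0007 0.0131] [-0.001  0.001  0.002] 
[0.0013 0.0007 0.0131] [-0.001  0.001  0.002] 
[0.0013 0.0007 0.0132] [-0.001  0.001  0.002] 
[0.0013 0.0007 0.0132] [-0.001  0.001  0.002] 
[0.0013 0.0007 0.0132] [-0.001  0.001  0.002] 
[0.0012 0.0007 0.0132] [-0.001  0.001  0.002] 
-- [0.5242 0.2478 0.05  ]
```

View pics/w20.png

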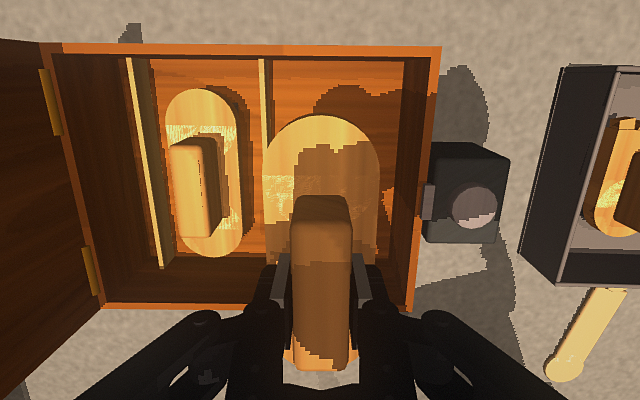

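>>> apply_moves(
  moves=[0.015,0.003,0.003,0.004,0,0.001,0.002,0.015,0.003,0.002,0.01,0,0.001,0.002,0.015,0.002,0.001,0.013,0,0.001,0.002,0.015,0.001,0.001,0.013,0,0.001,0.002,0.015,0.001,0.001,0.013,0,0,0.002,0.015,0.001,0,0.012,0,0,0,0.015,0,0,0.008,0,0,0,0.015,0,0,0,0,0,0],
)

```text
clock: 22.68
position: [0.5337, 0.2428, 0.0542]
ee_rot: [-0.003, 1.0, 0.014, 0.004]
contact_force: [-0.8, -0.6, -2.7]
width: 0.0227
```

```bash
python3 - <<'E'
from h import *
grab("wrist","w21");status();t=box2w(0,-.048)
plan([([t[0]+.001,t[1],.013],-88.3,8)])
E
```

```text
t 22.73 p [0.5341 0.2428 0.0549] box [ 0.0107 -0.0533  0.0549] yang -88.44 tilt [0.0094 0.0066] F [ 0.33 -1.01 -1.37] w 0.0231 q [0.31 0.39 1.69 0.   1.04 1.85]
[-0.0013 -0.0006  0.0052] [-0.001 -0.001 -0.   ] 
[-0.0013 -0.0006  0.0052] [-0.001 -0.001 -0.   ] 
[-0.0012 -0.0006  0.0052] [-0.001 -0.001 -0.   ] 
[-0.0012 -0.0006  0.0052] [-0.001 -0.001 -0.   ] 
[-0.0012 -0.0006  0.0052] [-0.001 -0.001 -0.   ] 
[-0.0012 -0.0006  0.0052] [-0.001 -0.001 -0.   ] 
[-0.0012 -0.0006  0.0052] [-0.001 -0.001 -0.   ] 
[-0.0012 -0.0007  0.0052] [-0.001 -0.001 -0.   ] 
-- [0.5242 0.2478 0.013 ]
```

View pics/w21.png

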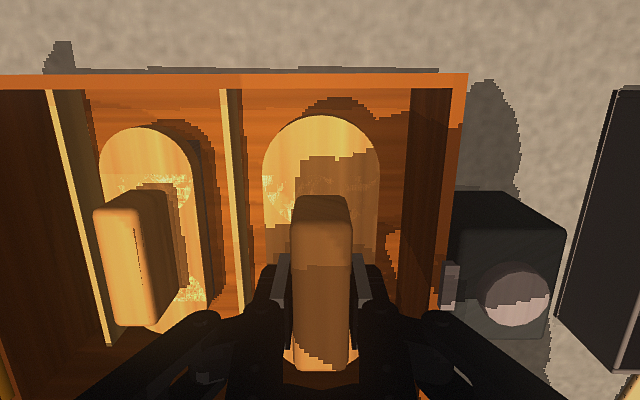

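>>> apply_moves(
  moves=[0.015,-0.004,-0.002,0.003,-0.002,-0.002,0,0.015,-0.003,-0.001,0.005,-0.002,-0.002,0,0.015,-0.001,0,0.007,-0.001,-0.002,0,0.015,0,0,0.007,0,-0.001,0,0.015,0,0,0.006,0,0,0,0.015,0,0,0.005,0,0,0,0.015,0,0,0,0,0,0,0.015,0,0,0,0,0,0],
)

```text
clock: 23.4
position: [0.5272, 0.247, 0.0208]
ee_rot: [-0.001, 1.0, 0.014, 0.003]
contact_force: [0.1, 0.1, -1.8]
width: 0.023
```

```bash
python3 - <<'E'
from h import *
status()
E
```

```text
t 23.4 p [0.5272 0.247  0.0208] box [ 0.004  -0.0489  0.0208] yang -88.41 tilt [0.0068 0.0026] F [ 0.12  0.11 -1.78] w 0.023 q [0.32 0.43 1.74 0.   0.97 1.86]
```

>>> apply_moves(
  moves=[0.015,-0.001,0,0.003,0,-0.002,0,0.015,-0.001,0,0.003,0,-0.002,0,0.015,0,0,0.002,0,-0.002,0,0.015,0,0,0.001,0,0,0,0.015,0,0,0,0,0,0,0.015,0,0,0,0,0,0,0.015,0,0,0,0,0,0,0.015,0,0,0,0,0,0],
)

```text
clock: 24.07
position: [0.5266, 0.2473, 0.0129]
ee_rot: [-0.002, 1.0, 0.014, 0.002]
contact_force: [-0.4, 0.5, -1.8]
width: 0.0228
```

```bash
python3 - <<'E'
from h import *
status(); grab("scene","s22")
E
```

```text
t 24.07 p [0.5266 0.2473 0.0129] box [ 0.0033 -0.0486  0.0129] yang -88.43 tilt [0.0033 0.0035] F [-0.35  0.48 -1.83] w 0.0228 q [0.32 0.44 1.75 0.   0.96 1.86]
```

The force still shows the brush's weight (about -1.8 N), so it isn't down yet. Lowering 1 mm at a time.

>>> apply_moves(
  moves=[0.015,0,0,0.001,0,0,0,0.015,0,0,0.001,0,0,0,0.015,0,0,0,0,0,0,0.015,0,0,0,0,0,0,0.015,0,0,0,0,0,0,0.015,0,0,0,0,0,0,0.015,0,0,0,0,0,0,0.015,0,0,0,0,0,0],
)

```text
clock: 24.78
position: [0.5267, 0.2475, 0.0125]
ee_rot: [-0.002, 1.0, 0.014, 0.002]
contact_force: [-1.2, -0.7, 0.1]
width: 0.0229
```

```bash
python3 - <<'E'
from h import *
status(); status()
E
```

```text
t 24.78 p [0.5267 0.2475 0.0125] box [ 0.0035 -0.0485  0.0125] yang -88.42 tilt [0.0039 0.0037] F [-1.22 -0.74  0.1 ] w 0.0229 q [0.32 0.44 1.75 0.   0.95 1.86]
t 24.78 p [0.5267 0.2475 0.0125] box [ 0.0035 -0.0485  0.0125] yang -88.42 tilt [0.0039 0.0037] F [-1.22 -0.74  0.1 ] w 0.0229 q [0.32 0.44 1.75 0.   0.95 1.86]
```

The weight is off, so the foot is on the floor. Releasing, then lifting.

>>> apply_moves(
  moves=[0.05,0,0,0,0,0,0,0.05,0,0,0,0,0,0,0.05,0,0,0,0,0,0,0.05,0,0,0,0,0,0,0.05,0,0,-0.005,0,0,0,0.05,0,0,-0.012,0,0,0,0.05,0,0,-0.02,0,0,0,0.05,0,0,-0.025,0,0,0],
)

```text
clock: 25.45
position: [0.523, 0.246, 0.0721]
ee_rot: [-0.0, 1.0, 0.014, -0.003]
contact_force: [0.7, -0.1, -0.5]
width: 0.0504
```

>>> apply_moves(
  moves=[0.05,0,0,-0.03,0,0,0,0.05,0,0,-0.035,0,0,0,0.05,0,0,-0.035,0,0,0,0.05,0,0,-0.035,0,0,0,0.05,0,0.02,-0.02,0,0,0,0.05,0,0.03,0,0,0,0,0.05,0,0.03,0,0,0,0,0.05,0,0.03,0,0,0,0],
)

```text
clock: 26.12
position: [0.5297, 0.1394, 0.2451]
ee_rot: [-0.004, 1.0, 0.019, 0.005]
contact_force: [0.0, 0.4, 0.1]
width: 0.0503
```

>>> apply_moves(
  moves=[0.05,-0.01,0.03,0,0,0,0,0.05,-0.02,0.03,0,0,0,0,0.05,-0.02,0.03,0,0,0,0,0.05,-0.02,0.03,0,0,0,0,0.05,-0.02,0.02,0,0,0,0,0.05,0,0.01,0,0,0,0,0.05,0,0,0,0,0,0,0.05,0,0,0,0,0,0],
)

```text
clock: 26.78
position: [0.4413, -0.0259, 0.2472]
ee_rot: [-0.001, 1.0, 0.015, 0.01]
contact_force: [-0.4, 0.7, -0.0]
width: 0.0501
```

```bash
python3 - <<'E'
from h import *
status()
dw=grab("wrist","w30"); grab("scene","s30"); d=grab("top","t30")
a=np.radians(YAW)
def boxcloud(d):
    W=cloud(d); dx=W[...,0]-O[0]; dy=W[...,1]-O[1]; return np.stack([dx*np.cos(a)+dy*np.sin(a),-dx*np.sin(a)+dy*np.cos(a),W[...,2]],-1)
for nm,D in (("top",d),("wrist",dw)):
    B=boxcloud(D); X,Y,Z=np.moveaxis(B,-1,0)
    for n,lo,hi,zl,zh in [("new grip",-.108,-.004,.068,.085),("new back",-.108,-.004,.032,.046),("kept grip",.004,.09,.068,.085),("kept back",.004,.09,.032,.046)]:
        m=(abs(X)<.088)&(Y>lo)&(Y<hi)&(Z>zl)&(Z<zh)
        if m.sum()<20: print(nm,n,"few"); continue
        m=big(m); print(nm,n,m.sum(),rect(B,m),np.median(Z[m]).round(4))
    m=(abs(X)<.085)&(Y>.11)&(Y<.2)&(Z>.1)&(Z<.32)
    if m.sum()>30: print("lid lean",np.polyfit(Z[m],Y[m],1), m.sum())
W0=cloud(load("top0")); W1=cloud(d)
for n,r in {"tin":((375,410,165,200),.115,.14),"last":((245,315,95,140),.03,.15),"can":((345,372,90,130),.03,.2),"jar":((230,253,125,152),.03,.1),"mug":((188,220,110,152),.03,.1),"bin worn":((268,320,155,220),.062,.085)}.items():
    (u0,u1,v0,v1),lo,hi=r[0],r[1],r[2]
    for W in (W0,W1):
        m=np.zeros(W.shape[:2],bool); m[v0:v1,u0:u1]=1; m&=(W[...,2]>lo)&(W[...,2]<hi)
        if m.sum()>5: print(n,m.sum(),W[m].mean(0).round(4))
im=cv2.imread("pics/t30.png"); cv2.imwrite("pics/t30c.png",cv2.resize(im[80:260,150:430],None,fx=2.8,fy=2.8,interpolation=cv2.INTER_CUBIC))
E
```

```text
t 26.78 p [ 0.4413 -0.0259  0.2472] box [-0.09   -0.3191  0.2472] yang -88.23 tilt [0.0192 0.0024] F [-0.43  0.71 -0.04] w 0.0501 q [-0.22  0.03  1.67  0.01  1.42  1.32]
top new grip 133 (array([ 0.0013, -0.0481]), array([0.0246, 0.0667]), 88.43) 0.0739
top new back 346 (array([ 0.0011, -0.0486]), array([0.0543, 0.1396]), 89.72) 0.0365
top kept grip 137 (array([-0.0038,  0.047 ]), array([0.0236, 0.0671]), 89.18) 0.0743
top kept back 343 (array([-0.0028,  0.0483]), array([0.1361, 0.0553]), 0.68) 0.0369
lid lean [0.08677904 0.11941263] 1881
wrist new grip 2226 (array([ 0.0011, -0.0488]), array([0.0695, 0.0252]), 0.22) 0.0753
wrist new back 4632 (array([ 0.0006, -0.0486]), array([0.0556, 0.1377]), 89.9) 0.0378
wrist kept grip few
wrist kept back 574 (array([-0.0367,  0.0251]), array([0.0146, 0.0762]), 74.04) 0.0369
tin 399 [ 0.5334 -0.3413  0.1257]
tin 392 [ 0.5322 -0.3424  0.1254]
last 928 [0.7745 0.0407 0.0992]
last 923 [0.7745 0.0408 0.0993]
can 298 [ 0.7678 -0.2349  0.1246]
can 297 [ 0.7678 -0.2349  0.1242]
jar 243 [0.7019 0.1643 0.0617]
jar 241 [0.7021 0.1645 0.062 ]
mug 344 [0.7353 0.3019 0.0632]
mug 342 [0.7347 0.3018 0.0639]
bin worn 21 [ 0.5278 -0.0177  0.0634]
bin worn 71 [ 0.5442 -0.0068  0.0663]
```

View pics/t30c.png

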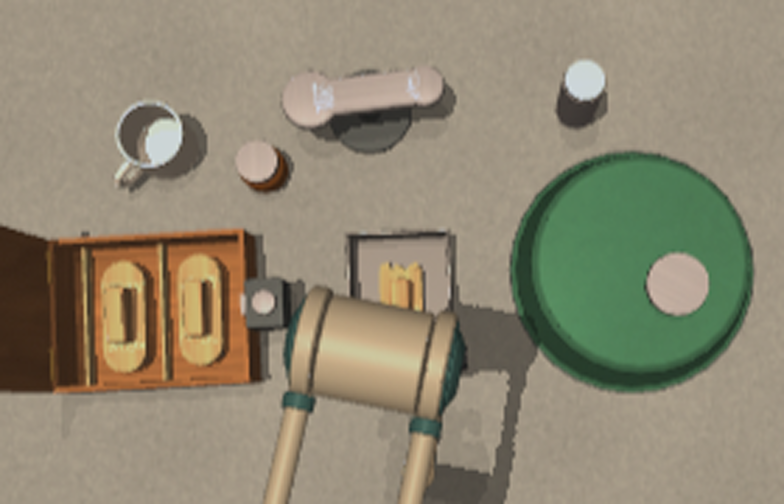

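View pics/s30.png

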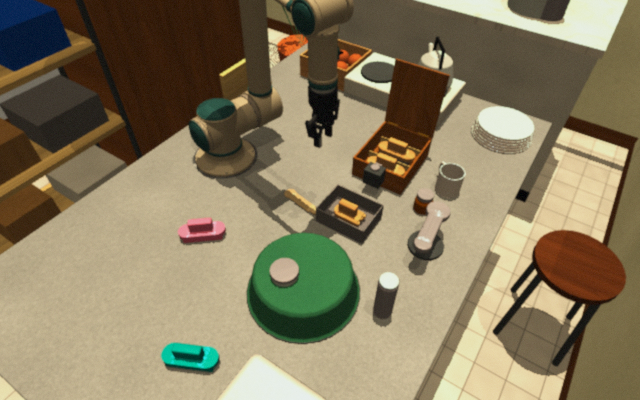

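View pics/w30.png

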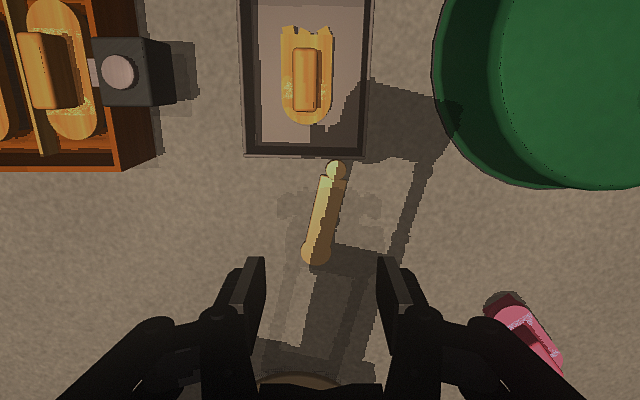

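Both lanes are filled, with the new brush's back at z 0.037–0.038 and level. The worn brush is in the bin, the lid is open and the bystanders have not moved. Handing in.

```bash
python3 - <<'E'
from rig import workorder, manip
import numpy as np
print(np.abs(manip.get_state()["qd"]).max()); print(workorder.sign_off())
E
```

```text
0.010311954270402985
the job is handed in; nothing more can be done
None
```

The job was done in the order asked and handed in at about 27 s of the 67 s allowed.

**What I did**
- I pressed the button catch with one finger while the other finger waited just above the lid.
- That finger followed the lid round to its stop, creeping at about 30 mm/s at the end.
- The worn brush went from the catch-side lane into the grey bin.
- The whole brush from the basin went into that empty lane. I let go only once the wrist force showed its weight was off the hand.

**Last checks**
- **Lid:** it leans 0.083–0.087 rad past upright, which matches its stop at 1.65 rad.
- **New brush:** it sits at box (1, -48) mm, square within about 1.6°, with its back at 37–38 mm and its grip top at 74–75 mm, so it is seated bristles down.
- **Kept brush:** unmoved within about 2 mm.
- **Worn brush:** lying upright in the bin.
- **Bystanders:** tin, last, can, jar and mug agree with the first picture within about 1 mm. The horn and look-alikes I checked only by eye; they look unmoved.
- **Robot:** touching nothing, contact force within noise.

**One disagreement:** the task says the reported TCP is at the very end of the fingers. The pictures and the touch on the button both put the real finger tips about 46 mm behind it, so I worked to the measured tips.

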